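Press the stuck dowel out of a camera mount block

TASK

A locating dowel is stuck in the camera mount block. Take the plain steel drift from the tool stand, feel its nose into the hole of the guide plate on the block, gently press the dowel down through the bore until it drops out into the tray underneath, then put the drift back upright in its stand. Do not ram or jam the drift against the block, and leave the other tools and parts where they are.

Things in the scene. Friction and masses are not known exactly. Their poses are not given: they have to be found in the camera images.
- fixture: Fixed aluminium camera mount block on two uprights over a tray. Origin: centre of its base on the table, z up along the bore axis; base 120 (x) by 110 (y) mm. The block spans z = 66 to 110 mm, 70 mm in x, 102 mm in y, with 5 mm high screw heads on top at x = +-26, y = +-40 mm. Keep the drift's push on it (guide plate included) under 25 N.
- guide_nominal (a point): On the bore axis at the top of the steel guide plate (46 x 46 x 12 mm, on the block), 122 mm above the fixture's origin. The plate has one vertical through hole, 11.5 mm wide, 0.5 mm chamfer. It is an eccentric guide, clamped at some angle: the hole's centre is 5 mm off this point, in a direction that is not measured and differs each time. The plate does not shift at the permitted forces.
- tray (a point): Centre of the tray floor under the bore, 4 mm above the fixture's origin. Tray: 114 mm in x between 22 mm high lips, 80 mm in y between the uprights; seen into along x.
- bore_exit (a point): Bore axis at the block's underside, 66 mm above the fixture's origin. Below the guide plate the bore is wide (23 mm or more), so a drift nose in the guide hole goes on down to the dowel's top face. Pushing the nose to 66 mm above the fixture's origin (this point's height) always frees the dowel.
- dowel: Loose solid steel dowel, 24 mm diameter, 36 mm long, 130 g. Origin: centre of its lower end, z along its axis. Starts upright in the bore, lower end 56 to 64 mm above the fixture's origin (2 to 10 mm out of the block's underside), held by hidden spring jaws. It slides down at a steady push of roughly 7 to 16 N and falls free when its top is about 70 mm above the fixture's origin.
- stand: Fixed grey plastic tool stand. Origin: centre of its underside. 60 (x) by 200 (y) mm; top plate 15 mm thick, its top at z = 90 mm, on closed ends at y = +-96 mm, open along x. Three holes, 14 mm wide, 2 mm chamfer, at x = 0, y = -65, 0 and +65 mm; each holds one tool, which one varies.
- drift: Loose plain steel drift, about 150 g: round shank 10 mm diameter, 75 mm long, nose chamfered 0.5 mm, then a plain steel head 20 mm diameter, 40 mm tall. Origin: centre of the nose end, z along its axis to the head. Stands in one hole of the stand, head resting on the plate (head 90 to 130 mm above the table). With the nose 66 mm above the fixture's origin the head clears the guide plate by 19 mm.
- drift_head (a point): Centre of the drift's head, 95 mm from the nose, a good place to grip.
- driver: Other tool in the stand, leave alone: black and grey handle 28 to 30 mm diameter, 50 mm tall, on an 8 mm shank 70 mm long. Origin: nose end.
- scriber: Other tool in the stand, leave alone: short brass knob 24 mm diameter, 18 mm tall, on a 6 mm shank 70 mm long. Origin: nose end.
- lens: Bystander: black lens barrel 42 mm diameter, 50 mm tall, standing. Origin: centre of its underside.
- camera: Bystander: black camera body 44 by 44 by 68 mm, standing. Origin: centre of its underside.
- ringlight: Bystander: flat black ring light 70 mm diameter, 22 mm high. Origin: centre of its underside.
- wrench: Bystander: steel wrench lying on the table.
Mind the look-alikes: they are no part of the job. Leave any green look-alike of the drift alone.

How it is judged:
By the outcome, as a careful person would: the job done as asked, in the order asked, and still so for the second after the job is handed in, with the robot touching nothing.
It also fails if it takes over 72 s, if anything falls off the work surface, if the arm or the gripper's body presses on something with over 40 N, if the wrist force passes 120 N, or if a joint passes its speed limit or range.

ROBOT

A 6-joint arm with a two-finger parallel gripper is mounted at the origin on the work surface. World frame = base frame: x ahead of the robot, y to its left, z up, the work surface at z = 0. Lengths are in m, angles in rad, forces in N, time in s.
With the tool pointing down it reaches from about 0.425 to 0.95 m from the base axis. Payload 3.5 kg.
Tool frame: the origin (TCP) lies midway between the tips of the shut fingers; the grasp point (between the pads) lies grasp_offset behind it (grasp_offset is the distance from the TCP to the grasp point, in m); z points along the fingers, y is the direction in which the jaws open and shut (so a half turn about z gives the same grasp; the last joint's range is limited). The gripper opens to 85 mm and grips with 20 to 120 N. Pads are 22 mm wide; open, the fingers measure 114 mm over their backs; the gripper's body (76 mm by 85 mm) begins 54 mm behind the grasp point. The pads swing forward as they close: fully open they stand 13 mm farther back than shut.
Start: joints at [1.12, 0.286, 1.577, -0, 1.279, -0.15], TCP at [0.2, 0.645, 0.231] pointing down, gripper open.
Joint ranges: [-2.77, 2.77], [-0.9, 2.22], [0.21, 2.48], [-1.53, 4.67], [0.24, 2.81], [-2.84, 2.84]. Speed limits (rad/s): [2.79, 2.79, 3.14, 3.14, 3.14, 3.14].

INTERFACE

Orientations are given as a unit quaternion [x, y, z, w].
In Python, from plant import * gives the robot as it stands.
- The arm moves only by the tool jog_arm, never from a script. Its argument "targets" is text: rows parted by semicolons, each of 7 numbers parted by spaces: the shift along the world's x, y, z in mm, then the turn, a rotation vector about the world's x, y, z in degrees, then the gripper's target within -1 to 1 (fully open at 1, half-way at 0, shut at -1). A call has 1 to 10 rows; each row shifts and turns the pose as measured when the row begins; what a row does not reach is not made up. A row lasts 1/12 s, in which the tool goes at most 41.7 mm and 7.16 degrees, less where a joint would pass 70% of its speed; a pose out of reach is approached as far as the arm can. A call with a gripper value outside its range is refused whole. The fingers move at their own pace and stop on an object; "force" is the grip in N (left out, the last holds). Time passes only in rows, so rows that do not move let the fingers close. It gives the time, the measured TCP pose, the force and the opening at its end, in the units of the state.
- get_state(): the state, without advancing time (a new reading comes with each control period).
- read_camera(name): name is "scene" or "top"; returns a dict with "pixels" (480x640x3 uint8, blue, green, red), "mtx" (3x3 intrinsics, pixels), "world_from_camera" (4x4, takes a point from camera to world coordinates). Camera axes: x right, y up, looking along -z (the intrinsics and any distortion apply to the point x, -y, -z); pixel columns grow to the right and rows downward; lengths in m; the calibration is good to about 2 mm. A picture is of the moment at which its call begins. There is no depth.
- sign_off(): hands the job in, once; it reports no verdict.
Trained networks look in a picture, given as the dict that the camera call returned (one of the last four; its "shot" number tells which), for a name from the list of things; names that differ only in an ending like _2 or _b are one class to them, and where a whole thing is asked for, a point or a joint stands for the part that bears it (a point fixed in the world has none). Each returns a list of dicts, best first, with "p" (0 to 1); they miss things now and then, are a little off and sometimes report something else, mostly with a low value. They report only what shows in the picture. A call takes as long as a camera call. They do not tell look-alikes from the thing itself.
- spot_in(target, picture): "uv" ([column, row] in pixels, amid what is visible of it).
- silhouettes(target, picture): "mask" (480x640 bool, what is visible of it) and "uv" ([column, row] in pixels, amid what is visible of it).
- mark_of(target, picture): "uv" ([column, row] in pixels: a listed point, or the origin of a listed thing).
The state is a dict: "time": time; "qpos": joint angles; "dq": joint speeds; "joint_efforts": joint torques, N m; "eef_pos": TCP position; "tcp_rot": TCP orientation; "contact_force": force on the tool from outside, world axes, zero at the start; "wrist_torque": the same for the moment, N m; "opening": opening from 0.0 (shut) to 1.0 (fully open).
Only numpy, scipy, OpenCV 4.12 (cv2) and the standard library are available. Lean on these libraries where they do the work, as an engineer would, in place of code of your own. Each camera call takes 0.05 s, during which the arm holds its last target.

## Working session

There is one attempt and no reset: what is moved stays moved. The work goes in short steps, Python scripts to look and compute and a tool call to move; the robot and the scene stay as the last step left them, time stands still between calls to the robot, and variables do not carry over. Pictures are saved under pics/ and viewed, and the job is handed in when it is done.

Besides the shell and the picture viewer there is one more tool, called by a JSON object that holds its "name" and its "arguments", one argument or row to a line. jog_arm: Moves the arm, as the interface text tells. Its arguments: {"type":"object","properties":{"targets":{"type":"string"},"force":{"type":"number"}},"required":["targets"]}

```bash
ls; mkdir -p pics; cat > h.py <<'E'
from plant import *
import numpy as np, cv2
def ray(pic,uv):
    M=np.array(pic["mtx"]);T=np.array(pic["world_from_camera"])
    d=np.array([(uv[0]-M[0,2])/M[0,0],-(uv[1]-M[1,2])/M[1,1],-1.0])
    return T[:3,3],T[:3,:3]@d
def atz(pic,uv,z):
    o,d=ray(pic,uv);return o+d*(z-o[2])/d[2]
def proj(pic,p):
    M=np.array(pic["mtx"]);T=np.array(pic["world_from_camera"])
    c=T[:3,:3].T@(np.array(p)-T[:3,3]); x,y=c[0]/-c[2],-c[1]/-c[2]
    return M[0,0]*x+M[0,2],M[1,1]*y+M[1,2]
def tri(a,uva,b,uvb):
    o1,d1=ray(a,uva);o2,d2=ray(b,uvb)
    s=np.linalg.lstsq(np.c_[d1,-d2],o2-o1,rcond=None)[0]
    p,q=o1+s[0]*d1,o2+s[1]*d2
    return (p+q)/2,np.linalg.norm(p-q)
E
python3 - <<'E'
from h import *
np.set_printoptions(precision=4,suppress=True)
s=read_camera("scene");t=read_camera("top")
print(s.keys())
cv2.imwrite("pics/s0.png",s["pixels"]);cv2.imwrite("pics/t0.png",t["pixels"])
for n,p in(("s",s),("t",t)):
    print(n,np.array(p["mtx"]).tolist(),np.array(p["world_from_camera"]))
    for k in ["fixture","guide_nominal","stand","drift","drift_head","driver","scriber","lens","camera","ringlight","wrench","tray","bore_exit","dowel"]:
        print(n,k,[(np.round(r["uv"],1).tolist(),round(r["p"],2)) for r in mark_of(k,p)][:3])
print(get_state())
import plant;print([k for k in dir(plant) if k[0]!='_'])
E
```

```text
pics
dict_keys(['pixels', 'mtx', 'world_from_camera', 'shot'])
s [[558.8165868295744, 0.0, 315.6761252081896], [0.0, 558.8165868295744, 236.30833167055775], [0.0, 0.0, 1.0]] [[-0.3926 -0.5441  0.7415  1.2997]
 [ 0.9197 -0.2331  0.3159  0.2295]
 [ 0.001   0.806   0.5919  0.6821]
 [ 0.      0.      0.      1.    ]]
s fixture [([303.6, 250.0], 0.92), ([511.7, 326.0], 0.34)]
s guide_nominal [([446.5, 252.7], 0.7), ([303.6, 198.7], 0.67), ([140.3, 246.4], 0.57)]
s stand [([477.5, 318.7], 0.92)]
s drift [([385.9, 316.1], 0.91), ([438.4, 295.9], 0.75), ([388.8, 296.5], 0.53)]
s drift_head [([467.1, 233.2], 0.78), ([434.8, 229.0], 0.77), ([447.6, 255.9], 0.58)]
s driver [([477.2, 312.4], 0.57)]
s scriber [([513.7, 323.0], 0.64), ([441.2, 292.4], 0.22)]
s lens [([320.6, 350.1], 0.79)]
s camera [([385.9, 230.1], 0.61), ([450.3, 255.3], 0.52), ([306.3, 198.7], 0.31)]
s ringlight [([191.3, 313.1], 0.7)]
s wrench [([143.0, 247.2], 0.76)]
s tray [([306.2, 250.5], 0.9)]
s bore_exit [([304.6, 224.1], 0.73)]
s dowel [([513.7, 322.9], 0.44)]
t [[513.0305333446224, 0.0, 321.9853845643766], [0.0, 513.03
[... 680 characters left out ...]
.16)]
t wrench [([488.2, 212.4], 0.8)]
t tray []
t bore_exit [([487.5, 215.5], 0.18)]
t dowel [([349.7, 272.0], 0.47)]
{'time': 1.5, 'qpos': array([ 1.12  ,  0.2863,  1.5767,  0.    ,  1.2786, -0.15  ]), 'dq': array([ 0.0013,  0.0001,  0.0001, -0.0003, -0.    ,  0.0016]), 'joint_efforts': array([  0.0009, -40.5953, -29.2926,  -0.0001,   0.0006,   0.    ]), 'eef_pos': array([0.1999, 0.6447, 0.2313]), 'tcp_rot': array([ 0.1498,  0.9887, -0.    , -0.    ]), 'contact_force': array([ 0.2118, -0.2728, -0.2005]), 'wrist_torque': array([0.014 , 0.005 , 0.0283]), 'opening': 1.0011168654000013}
['Unreachable', 'get_state', 'grasp_offset', 'mark_of', 'read_camera', 'sign_off', 'silhouettes', 'spot_in']
```

View pics/s0.png

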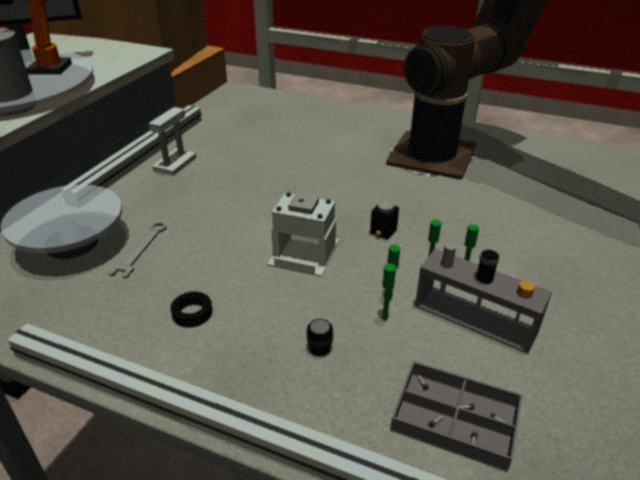

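View pics/t0.png

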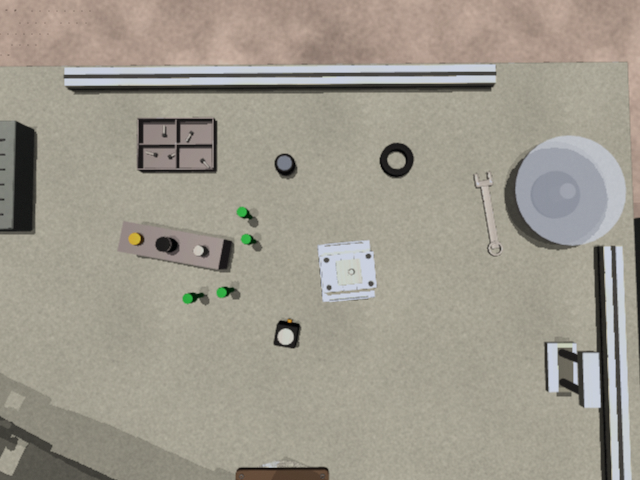

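View zoomed.

The grey drift is in the stand at top (200,251) and scene (449,255). The driver is in the middle hole and the scriber on the far side. Four green look-alikes stand around the stand, and the fixture is at top (347,271). Next I'll zoom in and measure.

```bash
python3 - <<'E'
from h import *
np.set_printoptions(precision=4,suppress=True)
s=read_camera("scene");t=read_camera("top")
a=cv2.resize(t["pixels"][235:307,310:390],None,fx=8,fy=8,interpolation=cv2.INTER_CUBIC)
cv2.imwrite("pics/t1.png",a)
b=cv2.resize(t["pixels"][200:310,110:260],None,fx=5,fy=5,interpolation=cv2.INTER_CUBIC);cv2.imwrite("pics/t2.png",b)
c=cv2.resize(s["pixels"][180:350,260:560],None,fx=2.6,fy=2.6,interpolation=cv2.INTER_CUBIC);cv2.imwrite("pics/s1.png",c)
c=cv2.resize(s["pixels"][185:280,260:350],None,fx=6,fy=6,interpolation=cv2.INTER_CUBIC);cv2.imwrite("pics/s2.png",c)
print(grasp_offset)
print("drift head", tri(s,[449.5,255],t,[200.4,251.4]), atz(t,[200.4,251.4],.13))
print("guide",tri(s,[303.6,198.7],t,[347.1,272.2]),atz(t,[347.1,272.2],.122),atz(s,[303.6,201],.122))
print("fixture",tri(s,[303.6,250],t,[345.9,269.3]),atz(s,[303.6,250],0))
print("stand",tri(s,[477.5,318.7],t,[184.5,244.7]))
print(get_state()["time"])
E
```

```text
0.0187
drift head (array([0.5414, 0.1478, 0.108 ]), np.float64(0.0003567480141745433)) [0.541  0.1424 0.13  ]
guide (array([ 0.5011, -0.1333,  0.1245]), np.float64(0.0035302947071519544)) [ 0.5003 -0.1318  0.122 ] [ 0.5053 -0.1333  0.122 ]
fixture (array([ 0.5043, -0.135 ,  0.006 ]), np.float64(0.0005990719214019243)) [ 0.4973 -0.1385  0.    ]
stand (array([ 0.5575,  0.2113, -0.0002]), np.float64(0.007744419596044353))
1.6
```

View pics/t1.png

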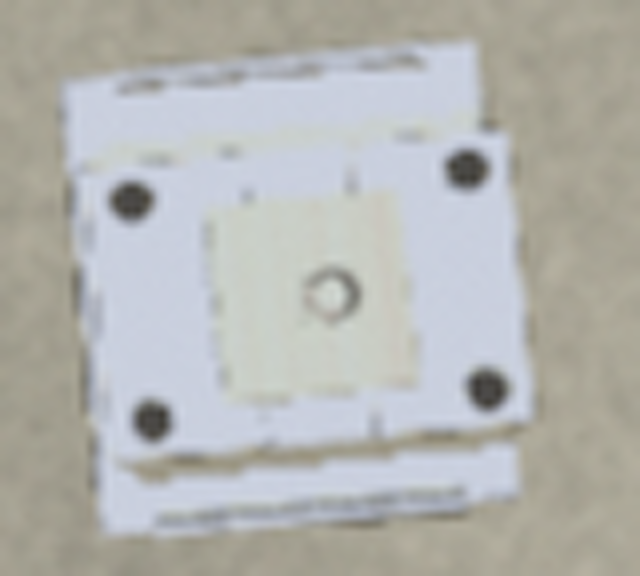

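View pics/t2.png

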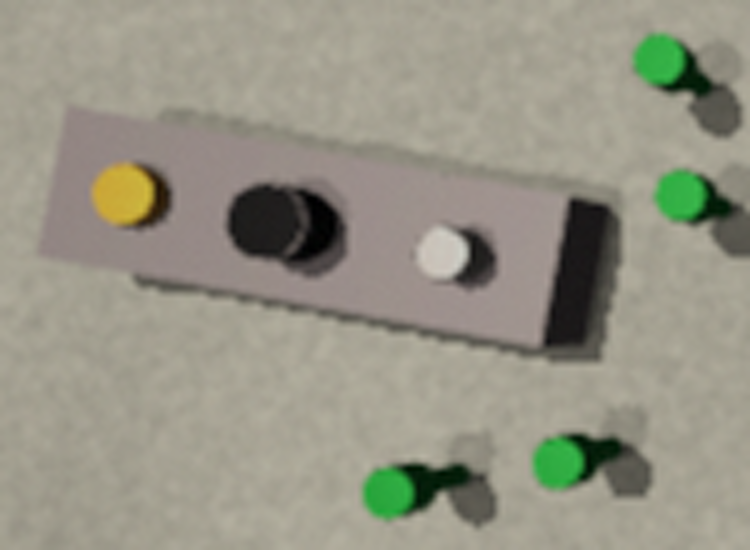

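View pics/s1.png

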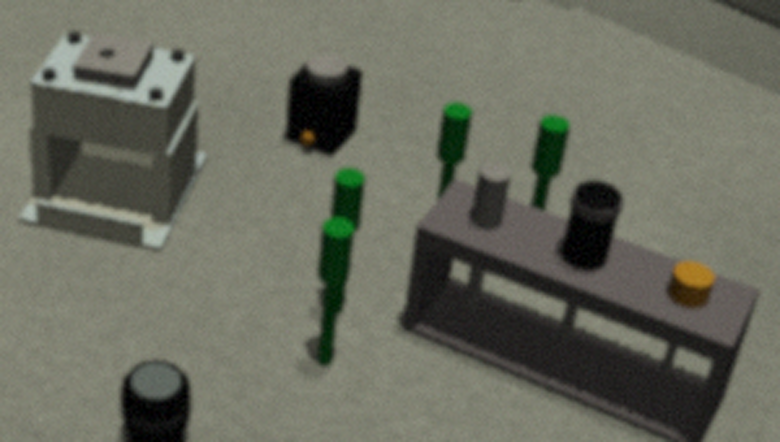

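View pics/s2.png

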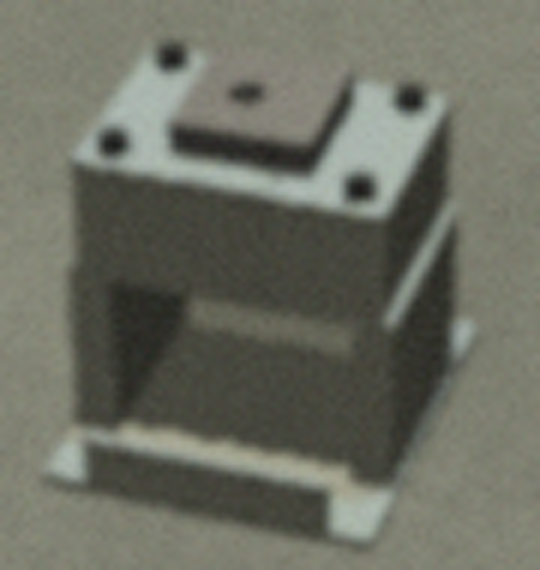

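```bash
python3 - <<'E'
from h import *
np.set_printoptions(precision=4,suppress=True)
s=read_camera("scene");t=read_camera("top")
def c(x0,y0,f,u,v): return [x0+(u+.5)/f-.5,y0+(v+.5)/f-.5]
ht=c(310,235,8,331,295); hs=c(260,185,6,247,93)
print("hole",ht,hs,atz(t,ht,.122),atz(s,hs,.122),tri(s,hs,t,ht))
sc=[atz(t,c(310,235,8,*q),.115) for q in [(131,202),(466,169),(487,389),(152,421)]]
print("screws top",np.array(sc),np.mean(sc,0))
ss=[atz(s,c(260,185,6,*q),.115) for q in [(172,55),(410,98),(360,186),(113,143)]]
print("screws scene",np.array(ss),np.mean(ss,0))
dt=c(110,200,5,443,252);ds=c(260,180,2.6,493,175)
print("drift top",atz(t,dt,.13),atz(s,ds,.13),tri(s,ds,t,dt))
for q,z in [((265,221),.14),((124,195),.108),((660,60),.115),((683,195),.115),((388,493),.115),((558,462),.115)]:
    print(atz(t,c(110,200,5,*q),z))
print(get_state()["time"])
E
```

```text
hole [350.9375, 271.4375] [300.75, 200.08333333333334] [ 0.5017 -0.139   0.122 ] [ 0.5046 -0.1395  0.122 ] (array([ 0.502 , -0.1398,  0.1204]), np.float64(0.0015720179718411074))
screws top [[ 0.5238 -0.0922  0.115 ]
 [ 0.5312 -0.1717  0.115 ]
 [ 0.4792 -0.1761  0.115 ]
 [ 0.4721 -0.0968  0.115 ]] [ 0.5016 -0.1342  0.115 ]
screws scene [[ 0.4836 -0.1753  0.115 ]
 [ 0.4772 -0.0961  0.115 ]
 [ 0.5285 -0.0915  0.115 ]
 [ 0.5367 -0.1701  0.115 ]] [ 0.5065 -0.1333  0.115 ]
drift top [0.5436 0.1465 0.13  ] [0.5496 0.1463 0.13  ] (array([0.544 , 0.1465, 0.1262]), np.float64(0.001797532307098466))
[0.5553 0.2101 0.14  ]
[0.5668 0.2743 0.108 ]
[0.6167 0.0679 0.115 ]
[0.5651 0.059  0.115 ]
[0.4531 0.1704 0.115 ]
[0.4643 0.1062 0.115 ]
1.7
```

{"name": "jog_arm", "arguments": {
  "targets": "20 -30 0 0 0 -5 1;20 -30 0 0 0 -5 1;20 -30 0 0 0 -5 1;20 -30 0 0 0 -5 1;20 -30 0 0 0 -5 1;20 -30 0 0 0 -5 1;20 -30 0 0 0 -5 1;20 -30 0 0 0 -5 1;20 -30 0 0 0 -5 1;20 -30 0 0 0 -5 1",
  "force": 60
}}

```text
time: 2.53
eef_pos: [0.4012, 0.3367, 0.2319]
tcp_rot: [0.565, 0.825, 0.003, 0.001]
contact_force: [-0.2, 1.6, 0.1]
opening: 1.0
```

{"name": "jog_arm", "arguments": {
  "targets": "20 -27 0 0 0 -5 1;20 -27 0 0 0 -5 1;20 -27 0 0 0 -5 1;20 -27 0 0 0 -5 1;20 -27 0 0 0 -5 1;20 -27 0 0 0 -5 1;20 -27 0 0 0 0 1;0 0 0 0 0 0 1"
}}

```text
time: 3.2
eef_pos: [0.5495, 0.1318, 0.2348]
tcp_rot: [0.771, 0.636, 0.005, 0.005]
contact_force: [-0.1, 0.5, -0.9]
opening: 0.997
```

```bash
cat > mv.py <<'E'
import sys
from h import *
from scipy.spatial.transform import Rotation as R
def corr(p=None,jaw=-10):
    st=get_state(); q=np.array(st["tcp_rot"])
    a=np.radians((jaw+90)/2); Rt=R.from_quat([np.cos(a),np.sin(a),0,0])
    rv=np.degrees((Rt*R.from_quat(q).inv()).as_rotvec())
    print("t",round(st["time"],2),"pos",np.round(np.array(st["eef_pos"])*1000,2),"rot corr deg",np.round(rv,2),"F",np.round(st["contact_force"],1),"T",np.round(st["wrist_torque"],2),"open",round(st["opening"],3))
    if p is not None: print("shift mm",np.round(1000*(np.array(p)-st["eef_pos"]),1))
if __name__=="__main__":
    a=[float(x) for x in sys.argv[1:]]
    corr(a[:3] if len(a)>=3 else None)
E
python3 mv.py .546 .1465 .235
```

```text
t 3.2 pos [549.54 131.85 234.77] rot corr deg [0.02 0.81 0.95] F [-0.1  0.5 -0.9] T [-0.02  0.05 -0.02] open 0.997
shift mm [-3.5 14.7  0.2]
```

{"name": "jog_arm", "arguments": {
  "targets": "-3.5 14.7 0 0 0.8 0.9 1;0 0 -30 0 0 0 1;0 0 0 0 0 0 1"
}}

```text
time: 3.45
eef_pos: [0.547, 0.1465, 0.2055]
tcp_rot: [0.767, 0.641, 0.001, -0.0]
contact_force: [-0.9, 0.4, -1.4]
opening: 1.001
```

```bash
python3 mv.py .546 .1465 .096; python3 - <<'E'
from h import *
s=read_camera("scene");t=read_camera("top")
a=cv2.resize(t["pixels"][180:320,110:290],None,fx=3,fy=3,interpolation=cv2.INTER_CUBIC)
b=cv2.resize(s["pixels"][180:350,390:560],None,fx=2.4,fy=2.47,interpolation=cv2.INTER_CUBIC)[:420]
h=min(a.shape[0],b.shape[0]);im=np.hstack([a[:h],b[:h]]);im=cv2.resize(im,(780,int(780*h/im.shape[1])));cv2.imwrite("pics/m1.png",im)
E
```

```text
t 3.45 pos [546.99 146.53 205.51] rot corr deg [-0.06  0.05  0.25] F [-0.9  0.4 -1.4] T [ 0.01  0.03 -0.03] open 1.001
shift mm [  -1.    -0.  -109.5]
```

View pics/m1.png

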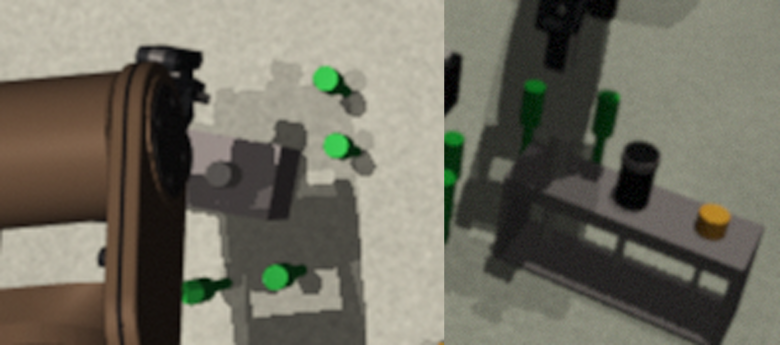

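```bash
python3 - <<'E'
from h import *
s=read_camera("scene");t=read_camera("top")
p=np.array(get_state()["eef_pos"])
print(proj(s,p),proj(t,p))
cv2.imwrite("pics/m2.png",cv2.resize(s["pixels"][120:330,380:580],None,fx=3,fy=2.8))
E
```

```text
(np.float64(457.21396558652555), np.float64(204.62314279498318)) (np.float64(186.14450740202864), np.float64(244.42551933470938))
```

View pics/m2.png

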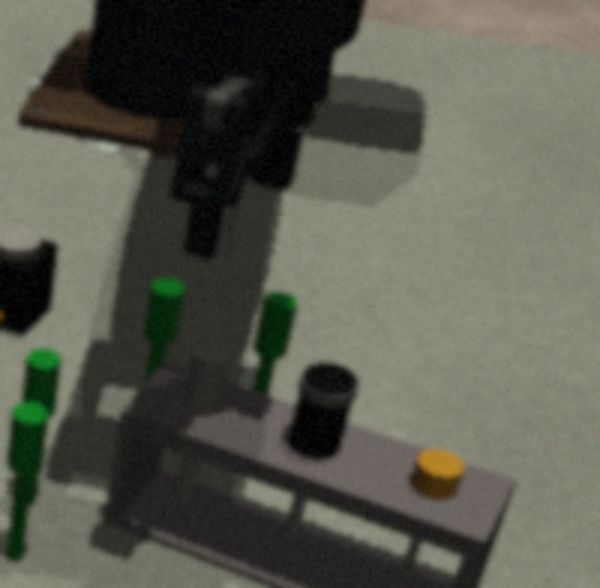

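```bash
python3 - <<'E'
from h import *
s=read_camera("scene")
p=np.array(get_state()["eef_pos"]);d=np.array([.985,-.174,0])
for k in(-.045,.045): print(k,proj(s,p+d*k+[0,0,.013]))
g=s["pixels"][150:280,400:500].astype(float)
g=np.clip(255*(g/255)**.45,0,255).astype(np.uint8)
cv2.imwrite("pics/m3.png",cv2.resize(g,None,fx=5,fy=4.5,interpolation=cv2.INTER_CUBIC))
E
```

```text
-0.045 (np.float64(469.0517430864281), np.float64(184.62363515724886))
0.045 (np.float64(446.9003254543262), np.float64(211.15734707689884))
```

View pics/m3.png

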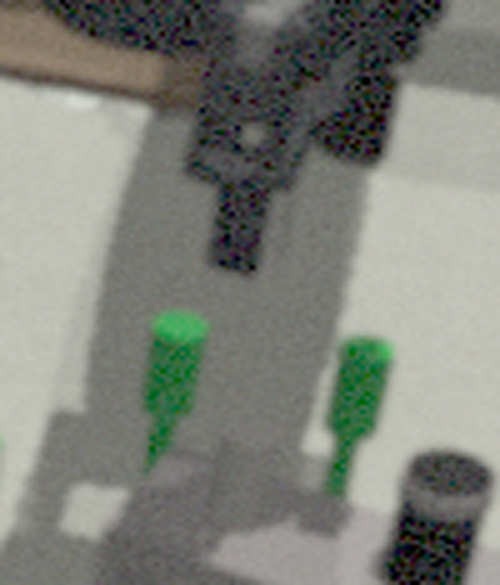

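{"name": "jog_arm", "arguments": {
  "targets": "-1 0 -28 0 0 0 1;0 0 -28 0 0 0 1;0 0 -28 0 0 0 1;0 0 -25 0 0 0 1;0 0 0 0 0 0 1"
}}

```text
time: 4.12
eef_pos: [0.5548, 0.1498, 0.1121]
tcp_rot: [0.766, 0.643, 0.014, 0.01]
contact_force: [-1.6, 0.4, -1.1]
opening: 1.003
```

```bash
python3 mv.py .546 .1465 .096
```

```text
t 4.12 pos [554.8  149.79 112.14] rot corr deg [-0.22  1.97  0.  ] F [-1.6  0.4 -1.1] T [ 0.02  0.08 -0.01] open 1.003
shift mm [ -8.8  -3.3 -16.1]
```

{"name": "jog_arm", "arguments": {
  "targets": "-8.8 -3.3 0 -0.2 2 0 1;0 0 0 0 0 0 1;0 0 -8 0 0 0 1;0 0 -8 0 0 0 1;0 0 0 0 0 0 1"
}}

```text
time: 4.53
eef_pos: [0.5495, 0.1481, 0.102]
tcp_rot: [0.765, 0.643, 0.004, 0.002]
contact_force: [-1.1, 0.7, -0.3]
opening: 1.0
```

```bash
python3 mv.py .546 .1465 .096
```

```text
t 4.53 pos [549.55 148.15 101.98] rot corr deg [-0.09  0.53 -0.1 ] F [-1.1  0.7 -0.3] T [ 0.02  0.01 -0.04] open 1.0
shift mm [-3.5 -1.6 -6. ]
```

{"name": "jog_arm", "arguments": {
  "targets": "-3.5 -1.6 -4 0 0.5 0 1;-1 -0.4 -2 0 0 0 1;0 0 0 0 0 0 1"
}}

```text
time: 4.78
eef_pos: [0.5459, 0.1463, 0.0968]
tcp_rot: [0.765, 0.644, 0.002, 0.0]
contact_force: [0.1, -0.2, 0.0]
opening: 1.0
```

```bash
python3 mv.py .546 .1465 .096
```

```text
t 4.78 pos [545.88 146.3   96.83] rot corr deg [-0.11  0.17 -0.11] F [ 0.1 -0.2  0. ] T [ 0.02 -0.02 -0.1 ] open 1.0
shift mm [ 0.1  0.2 -0.8]
```

{"name": "jog_arm", "arguments": {
  "targets": "0 0 0 0 0.2 0 -1;0 0 0 0 0 0 -1;0 0 0 0 0 0 -1;0 0 0 0 0 0 -1;0 0 0 0 0 0 -1;0 0 0 0 0 0 -1",
  "force": 70
}}

```text
time: 5.28
eef_pos: [0.546, 0.1462, 0.0975]
tcp_rot: [0.765, 0.643, 0.0, -0.001]
contact_force: [-1.8, 0.7, 1.2]
opening: 0.217
```

```bash
python3 mv.py .546 .1465 .096
```

```text
t 5.28 pos [545.98 146.25  97.54] rot corr deg [-0.12 -0.05 -0.1 ] F [-1.8  0.7  1.2] T [ 0.02  0.35 -0.01] open 0.217
shift mm [ 0.   0.3 -1.5]
```

{"name": "jog_arm", "arguments": {
  "targets": "0 0 10 0 0 0 -1;0 0 12 0 0 0 -1;0 0 12 0 0 0 -1;0 0 0 0 0 0 -1"
}}

```text
time: 5.62
eef_pos: [0.545, 0.1462, 0.1334]
tcp_rot: [0.765, 0.643, -0.001, -0.002]
contact_force: [0.8, -0.1, -0.9]
opening: 0.213
```

```bash
python3 mv.py .546 .1465 .2
```

```text
t 5.62 pos [544.96 146.15 133.38] rot corr deg [-0.1  -0.19 -0.11] F [ 0.8 -0.1 -0.9] T [-0.   -0.05  0.03] open 0.213
shift mm [ 1.   0.3 66.6]
```

{"name": "jog_arm", "arguments": {
  "targets": "1 0 15 0 -0.2 0 -1;0 0 18 0 0 0 -1;0 0 18 0 0 0 -1;0 0 20 0 0 0 -1;0 0 20 0 0 0 -1;0 0 20 0 0 0 -1;0 0 0 0 0 0 -1"
}}

```text
time: 6.2
eef_pos: [0.5447, 0.1459, 0.2518]
tcp_rot: [0.765, 0.643, 0.002, 0.0]
contact_force: [0.8, 0.5, -0.6]
opening: 0.215
```

```bash
python3 mv.py .504 -.139 .23;python3 - <<'E'
from h import *
s=read_camera("scene");t=read_camera("top")
a=s["pixels"][130:330,380:560]
a=np.clip(255*(a/255.)**.6,0,255).astype(np.uint8)
cv2.imwrite("pics/m4.png",cv2.resize(a,None,fx=3,fy=3,interpolation=cv2.INTER_CUBIC))
E
```

```text
t 6.2 pos [544.72 145.95 251.76] rot corr deg [-0.11  0.18 -0.1 ] F [ 0.8  0.5 -0.6] T [-0.01  0.   -0.03] open 0.215
shift mm [ -40.7 -284.9  -21.8]
```

View pics/m4.png

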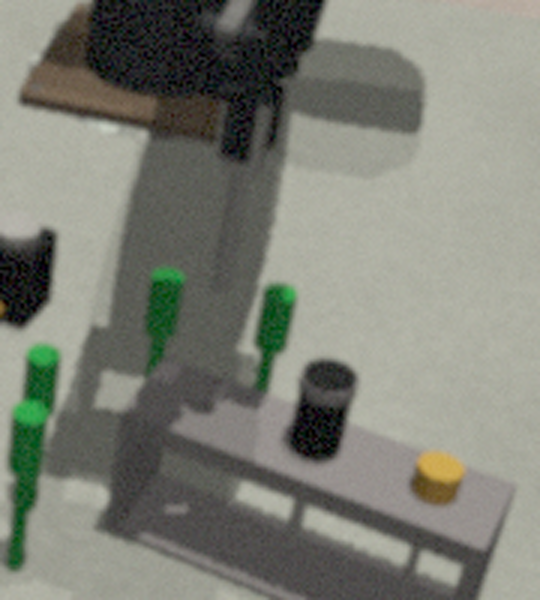

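{"name": "jog_arm", "arguments": {
  "targets": "-4 -28 0 0 0 0 -1;-4 -28 0 0 0 0 -1;-4 -28 0 0 0 0 -1;-4 -28 0 0 0 0 -1;-4 -28 0 0 0 0 -1;-4 -28 0 0 0 0 -1;-4 -28 0 0 0 0 -1;-4 -28 0 0 0 0 -1;-4 -28 0 0 0 0 -1;-4 -20 0 0 0 0 -1"
}}

```text
time: 7.13
eef_pos: [0.4892, -0.1306, 0.2236]
tcp_rot: [0.762, 0.647, -0.01, -0.016]
contact_force: [0.9, -0.8, -2.4]
opening: 0.217
```

```bash
python3 mv.py .504 -.139 .225
```

```text
t 7.13 pos [ 489.21 -130.58  223.57] rot corr deg [-0.63 -2.06 -0.66] F [ 0.9 -0.8 -2.4] T [-0.01 -0.07 -0.02] open 0.217
shift mm [14.8 -8.4  1.4]
```

{"name": "jog_arm", "arguments": {
  "targets": "12 -7 3 -0.6 -2 -0.6 -1;2 -1 0 0 0 0 -1;0 0 0 0 0 0 -1"
}}

```text
time: 7.38
eef_pos: [0.499, -0.1421, 0.2192]
tcp_rot: [0.768, 0.64, -0.003, -0.005]
contact_force: [0.7, -0.2, -1.9]
opening: 0.212
```

```bash
python3 mv.py .504 -.139 .225
```

```text
t 7.38 pos [ 499.02 -142.14  219.16] rot corr deg [-0.25 -0.67  0.36] F [ 0.7 -0.2 -1.9] T [-0.02  0.    0.02] open 0.212
shift mm [5.  3.1 5.8]
```

{"name": "jog_arm", "arguments": {
  "targets": "4 3 6 -0.3 -0.7 0.3 -1;1 0 0 0 -0.1 0 -1;0 0 0 0 0 0 -1;0 0 0 0 0 0 -1"
}}

```text
time: 7.72
eef_pos: [0.5028, -0.1355, 0.2221]
tcp_rot: [0.765, 0.644, -0.001, -0.002]
contact_force: [-0.0, -0.0, -0.7]
opening: 0.214
```

```bash
python3 mv.py .504 -.139 .225;python3 - <<'E'
from h import *
s=read_camera("scene");t=read_camera("top")
a=s["pixels"][100:280,250:370]
a=np.clip(255*(a/255.)**.6,0,255).astype(np.uint8)
cv2.imwrite("pics/m5.png",cv2.resize(a,None,fx=5,fy=3.3,interpolation=cv2.INTER_CUBIC))
a=cv2.resize(a[40:120,10:100],None,fx=7,fy=7,interpolation=cv2.INTER_CUBIC)
cv2.imwrite("pics/m6.png",a)
a=t["pixels"][200:340,280:420]
cv2.imwrite("pics/m7.png",cv2.resize(a,None,fx=4,fy=4,interpolation=cv2.INTER_CUBIC))
p=np.array(get_state()["eef_pos"])
print(proj(s,p-[0,0,.0825]))
E
```

```text
t 7.72 pos [ 502.76 -135.53  222.09] rot corr deg [-0.16 -0.22 -0.18] F [-0.  -0.  -0.7] T [ 0.03  0.01 -0.06] open 0.214
shift mm [ 1.2 -3.5  2.9]
(np.float64(302.90809158385144), np.float64(191.94542689789566))
```

View pics/m6.png

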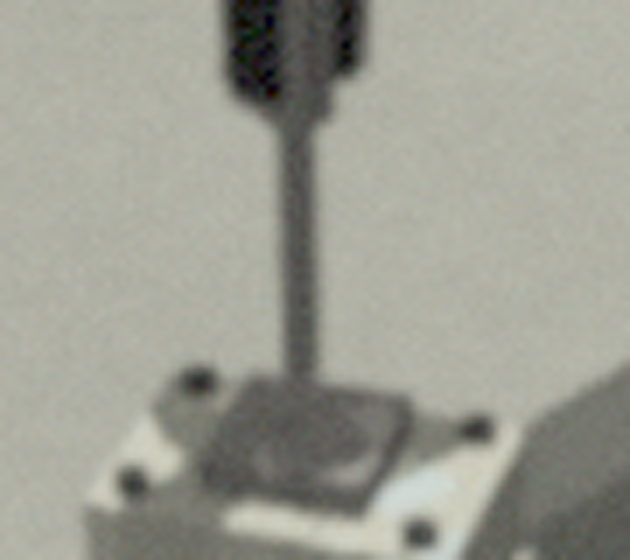

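View pics/m5.png

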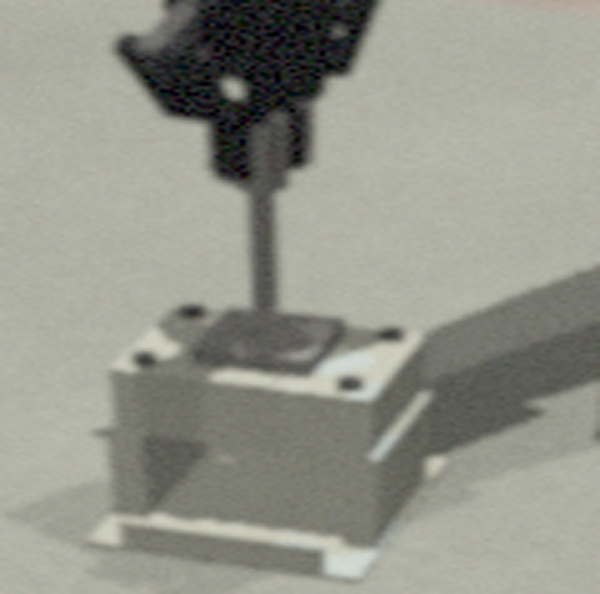

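View pics/m7.png

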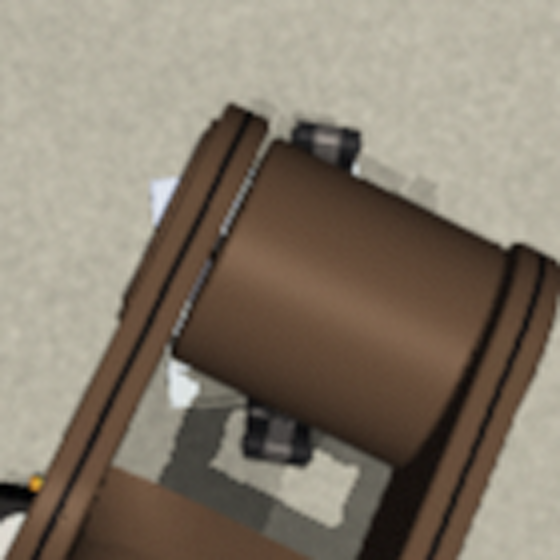

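```bash
python3 - <<'E'
from h import *
s=read_camera("scene")
p=np.array(get_state()["eef_pos"])
a=np.array(proj(s,p-[0,0,.0825]));b=np.array(proj(s,p-[0,0,.0075]))
print(a,b,(a-b)[0]/(a-b)[1], 6/248)
# measure shank axis: subpixel edges by darkness per row
g=cv2.cvtColor(s["pixels"],cv2.COLOR_BGR2GRAY).astype(float)
c=[]
for r in range(162,192):
    row=g[r,290:315]; bg=np.median(np.r_[row[:5],row[-6:]]); w=np.clip(bg-row-8,0,None); c.append((r,(w*np.arange(290,315)).sum()/w.sum(), w.sum()/w.max()))
c=np.array(c);k=np.polyfit(c[:,0],c[:,1],1);print(k,np.polyval(k,a[1]),np.abs(c[:,1]-np.polyval(k,c[:,0])).max())
print(g[185:200,303].astype(int))
E
```

```text
[302.79093575 191.89362857] [302.25068878 155.52881107] 0.014856309226073446 0.024193548387096774
[2.13289729e-02 2.98479659e+02] 302.5725527675362 0.27976190371504117
[39 38 41 41 46 42 44 46 48 45 52 49 51 49 45]
```

```bash
python3 mv.py .5025 -.140 .209
```

```text
t 7.87 pos [ 502.72 -135.92  222.15] rot corr deg [-0.14 -0.21 -0.14] F [-1.2 -1.  -1.1] T [-0.01  0.06  0.01] open 0.219
shift mm [ -0.2  -4.1 -13.2]
```

{"name": "jog_arm", "arguments": {
  "targets": "0 -4 -4 -0.1 -0.2 -0.2 -1;0 -1 -4 0 0 0 -1;0 0 -2 0 0 0 -1;0 0 0 0 0 0 -1;0 0 0 0 0 0 -1"
}}

```text
time: 8.28
eef_pos: [0.5026, -0.1412, 0.2111]
tcp_rot: [0.766, 0.642, 0.0, -0.0]
contact_force: [0.4, -0.4, -1.8]
opening: 0.21
```

```bash
python3 mv.py .5025 -.140 .209
```

```text
t 8.28 pos [ 502.62 -141.21  211.13] rot corr deg [-0.02  0.01  0.05] F [ 0.4 -0.4 -1.8] T [-0.02  0.02  0.03] open 0.21
shift mm [-0.1  1.2 -2.1]
```

{"name": "jog_arm", "arguments": {
  "targets": "0 1 -1 0 0 0 -1;0 0 0 0 0 0 -1"
}}

```text
time: 8.45
eef_pos: [0.5025, -0.1403, 0.2098]
tcp_rot: [0.766, 0.642, 0.0, -0.0]
contact_force: [-0.3, -0.8, -1.8]
opening: 0.207
```

```bash
cat > look.py <<'E'
from h import *
import sys
s=read_camera("scene")
P=np.array([get_state()["eef_pos"]]) 
p=P[0]
print("pos",np.round(p*1000,2),"pred nose",np.round(proj(s,p-[0,0,.0825]),2))
g=cv2.cvtColor(s["pixels"],cv2.COLOR_BGR2GRAY).astype(float)
c=[]
for r in range(168,190):
    row=g[r,288:314]; bg=np.median(np.r_[row[:5],row[-6:]]); w=np.clip(bg-row-8,0,None); c.append((r,(w*np.arange(288,314)).sum()/w.sum()))
c=np.array(c);k=np.polyfit(c[:,0],c[:,1],1);print("slope",k[0],"col@200",np.polyval(k,200.1),np.abs(c[:,1]-np.polyval(k,c[:,0])).max())
a=s["pixels"][150:230,260:350]
a=np.clip(255*(a/160.)**.6,0,255).astype(np.uint8)
cv2.imwrite(sys.argv[1],cv2.resize(a,None,fx=7,fy=7,interpolation=cv2.INTER_CUBIC))
E
python3 look.py pics/m8.png; python3 mv.py
```

```text
pos [ 502.58 -140.34  209.98] pred nose [300.73 196.96]
slope 0.019473527935347335 col@200 300.28839372698013 0.10643527493914462
t 8.5 pos [ 502.58 -140.34  209.98] rot corr deg [-0.02  0.01  0.07] F [ 0.7 -0.4 -1.6] T [ 0.   -0.03 -0.  ] open 0.208
```

View pics/m8.png

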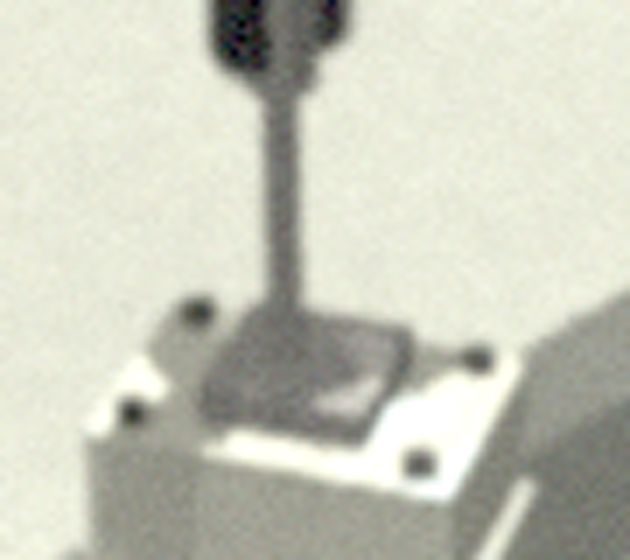

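{"name": "jog_arm", "arguments": {
  "targets": "0 0.7 -1 0 0 0 -1;0 0 -1 0 0 0 -1;0 0 -1 0 0 0 -1;0 0 0 0 0 0 -1"
}}

```text
time: 8.83
eef_pos: [0.5028, -0.1396, 0.2071]
tcp_rot: [0.766, 0.642, 0.0, 0.0]
contact_force: [-0.0, 1.2, -1.7]
opening: 0.213
```

```bash
python3 mv.py .5025 -.1397 .2045
```

```text
t 8.83 pos [ 502.82 -139.56  207.13] rot corr deg [-0.    0.05  0.05] F [-0.   1.2 -1.7] T [0.02 0.01 0.02] open 0.213
shift mm [-0.3 -0.1 -2.6]
```

{"name": "jog_arm", "arguments": {
  "targets": "0 0 -1 0 0 0 -1;0 0 -1 0 0 0 -1;0 0 0 0 0 0 -1"
}}

```text
time: 9.08
eef_pos: [0.5029, -0.1396, 0.205]
tcp_rot: [0.766, 0.642, 0.0, 0.0]
contact_force: [0.5, 0.4, -2.4]
opening: 0.212
```

{"name": "jog_arm", "arguments": {
  "targets": "0 0 -1 0 0 0 -1;0 0 0 0 0 0 -1"
}}

```text
time: 9.25
eef_pos: [0.5028, -0.1396, 0.2038]
tcp_rot: [0.766, 0.642, 0.0, 0.0]
contact_force: [-0.6, -0.1, -2.1]
opening: 0.215
```

{"name": "jog_arm", "arguments": {
  "targets": "0 0 -1 0 0 0 -1;0 0 0 0 0 0 -1"
}}

```text
time: 9.42
eef_pos: [0.5029, -0.1396, 0.2027]
tcp_rot: [0.766, 0.642, 0.0, 0.0]
contact_force: [-0.5, 0.1, -1.7]
opening: 0.211
```

{"name": "jog_arm", "arguments": {
  "targets": "0 0 -1 0 0 0 -1;0 0 0 0 0 0 -1"
}}

```text
time: 9.58
eef_pos: [0.5029, -0.1396, 0.2016]
tcp_rot: [0.766, 0.642, 0.0, 0.0]
contact_force: [-0.1, -0.2, -2.3]
opening: 0.208
```

{"name": "jog_arm", "arguments": {
  "targets": "0 0 -1 0 0 0 -1;0 0 0 0 0 0 -1"
}}

```text
time: 9.75
eef_pos: [0.5029, -0.1396, 0.2005]
tcp_rot: [0.766, 0.642, 0.0, 0.0]
contact_force: [-0.3, -0.2, -2.0]
opening: 0.212
```

{"name": "jog_arm", "arguments": {
  "targets": "0 0 -1 0 0 0 -1;0 0 0 0 0 0 -1"
}}

```text
time: 9.92
eef_pos: [0.5029, -0.1396, 0.1994]
tcp_rot: [0.766, 0.642, 0.0, 0.0]
contact_force: [-0.3, 0.2, -1.3]
opening: 0.217
```

{"name": "jog_arm", "arguments": {
  "targets": "0 0 -1.5 0 0 0 -1;0 0 -1.5 0 0 0 -1;0 0 -1.5 0 0 0 -1;0 0 0 0 0 0 -1"
}}

```text
time: 10.25
eef_pos: [0.5029, -0.1396, 0.1945]
tcp_rot: [0.766, 0.642, 0.0, 0.0]
contact_force: [0.5, 0.3, -2.0]
opening: 0.214
```

```bash
python3 look.py pics/m9.png; python3 mv.py
```

```text
pos [ 502.94 -139.66  194.62] pred nose [301.1 204.1]
slope 0.035747506699392605 col@200 300.8304834637554 0.8940054478574666
t 10.3 pos [ 502.94 -139.66  194.62] rot corr deg [0.01 0.07 0.06] F [ 0.1  0.7 -2. ] T [-0.01  0.02  0.01] open 0.215
```

View pics/m9.png

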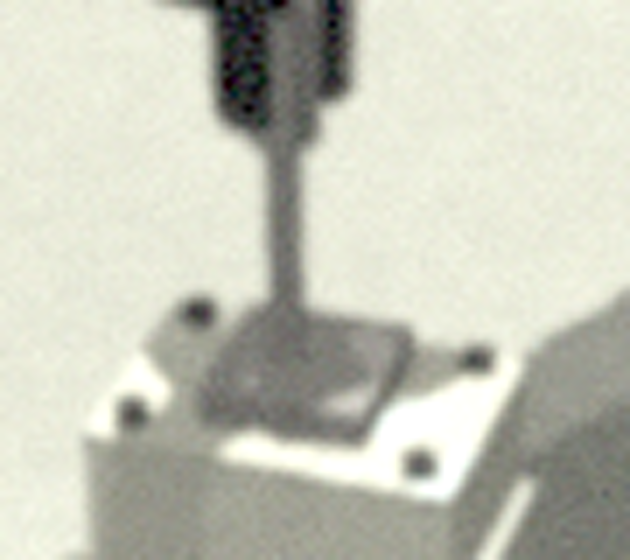

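The visible shank has got shorter and there is no contact force, so the nose is in the hole. I'll continue down gently.

{"name": "jog_arm", "arguments": {
  "targets": "0 0 -1.5 0 0 0 -1;0 0 -1.5 0 0 0 -1;0 0 -1.5 0 0 0 -1;0 0 -1.5 0 0 0 -1;0 0 0 0 0 0 -1"
}}

```text
time: 10.72
eef_pos: [0.503, -0.1397, 0.188]
tcp_rot: [0.766, 0.642, 0.0, 0.0]
contact_force: [-0.1, 0.2, -1.0]
opening: 0.212
```

{"name": "jog_arm", "arguments": {
  "targets": "0 0 -1 0 0 0 -1;0 0 -1 0 0 0 -1;0 0 0 0 0 0 -1"
}}

```text
time: 10.97
eef_pos: [0.503, -0.1396, 0.1857]
tcp_rot: [0.766, 0.642, 0.0, 0.0]
contact_force: [-0.0, 0.5, -2.0]
opening: 0.216
```

{"name": "jog_arm", "arguments": {
  "targets": "0 0 -1 0 0 0 -1;0 0 -1 0 0 0 -1;0 0 0 0 0 0 -1"
}}

```text
time: 11.22
eef_pos: [0.503, -0.1397, 0.1836]
tcp_rot: [0.766, 0.642, 0.0, 0.001]
contact_force: [-1.2, -0.8, -1.0]
opening: 0.214
```

{"name": "jog_arm", "arguments": {
  "targets": "0 0 -1 0 0 0 -1;0 0 -1 0 0 0 -1;0 0 -1 0 0 0 -1"
}}

```text
time: 11.47
eef_pos: [0.5032, -0.1398, 0.1806]
tcp_rot: [0.766, 0.642, 0.001, 0.001]
contact_force: [-1.1, -0.6, -1.0]
opening: 0.215
```

{"name": "jog_arm", "arguments": {
  "targets": "0 0 -1 0 0 0 -1;0 0 -1 0 0 0 -1;0 0 -1 0 0 0 -1"
}}

```text
time: 11.72
eef_pos: [0.5033, -0.1399, 0.1779]
tcp_rot: [0.766, 0.642, 0.001, 0.001]
contact_force: [-3.2, -0.4, 4.7]
opening: 0.214
```

{"name": "jog_arm", "arguments": {
  "targets": "0 0 -1 0 0 0 -1;0 0 -1 0 0 0 -1;0 0 -1 0 0 0 -1"
}}

```text
time: 11.97
eef_pos: [0.5035, -0.14, 0.1778]
tcp_rot: [0.766, 0.643, 0.0, 0.001]
contact_force: [-3.9, 1.5, 5.7]
opening: 0.215
```

{"name": "jog_arm", "arguments": {
  "targets": "-0.5 0.2 -1.5 0 0 0 -1;-0.2 0 -1.5 0 0 0 -1;0 0 -1.5 0 0 0 -1"
}}

```text
time: 12.22
eef_pos: [0.5036, -0.14, 0.1778]
tcp_rot: [0.766, 0.643, 0.0, 0.001]
contact_force: [-4.1, 1.0, 8.3]
opening: 0.213
```

```bash
python3 mv.py .503 -.1396 .1485
```

```text
t 12.22 pos [ 503.56 -140.04  177.79] rot corr deg [0.08 0.13 0.01] F [-4.1  1.   8.3] T [ 0.4   0.88 -0.04] open 0.213
shift mm [ -0.6   0.4 -29.3]
```

{"name": "jog_arm", "arguments": {
  "targets": "-0.8 0.3 -2 0 0.1 0 -1;-0.5 0.2 -2 0 0 0 -1;-0.3 0 -2 0 0 0 -1"
}}

```text
time: 12.47
eef_pos: [0.5035, -0.1401, 0.1778]
tcp_rot: [0.766, 0.643, 0.0, 0.002]
contact_force: [-4.1, 3.0, 9.3]
opening: 0.21
```

```bash
python3 mv.py .503 -.1396 .1485
```

```text
t 12.47 pos [ 503.51 -140.07  177.77] rot corr deg [ 0.17  0.21 -0.01] F [-4.1  3.   9.3] T [0.47 0.97 0.02] open 0.21
shift mm [ -0.5   0.5 -29.3]
```

{"name": "jog_arm", "arguments": {
  "targets": "-0.5 0.5 -2.6 0.1 0.2 0 -1;-0.3 0.3 -2.6 0.1 0.1 0 -1;-0.3 0.2 -2.6 0 0 0 -1"
}}

```text
time: 12.72
eef_pos: [0.5038, -0.1401, 0.1777]
tcp_rot: [0.766, 0.643, -0.001, 0.001]
contact_force: [-4.7, 1.7, 11.5]
opening: 0.209
```

```bash
python3 mv.py .503 -.1396 .1485
```

```text
t 12.72 pos [ 503.82 -140.08  177.71] rot corr deg [ 0.13  0.02 -0.06] F [-4.7  1.7 11.5] T [ 0.47  1.16 -0.01] open 0.209
shift mm [ -0.8   0.5 -29.2]
```

{"name": "jog_arm", "arguments": {
  "targets": "-1.5 0.5 -3.2 0.1 0 0 -1;-1 0.3 -3.2 0 0 0 -1;-0.8 0.3 -3.2 0 0 0 -1"
}}

```text
time: 12.97
eef_pos: [0.5034, -0.1402, 0.1774]
tcp_rot: [0.766, 0.643, 0.001, 0.004]
contact_force: [-5.1, 2.2, 12.4]
opening: 0.215
```

```bash
python3 mv.py .503 -.1396 .1485
```

```text
t 12.97 pos [ 503.4  -140.17  177.45] rot corr deg [ 0.21  0.39 -0.09] F [-5.1  2.2 12.4] T [ 0.54  1.13 -0.03] open 0.215
shift mm [ -0.4   0.6 -28.9]
```

{"name": "jog_arm", "arguments": {
  "targets": "-0.5 0.5 -4 0.2 0.4 0 -1;-0.5 0.3 -4 0 0.1 0 -1;-0.5 0.3 -4 0 0 0 -1"
}}

```text
time: 13.22
eef_pos: [0.5039, -0.1403, 0.1768]
tcp_rot: [0.765, 0.644, -0.001, 0.002]
contact_force: [-7.0, 3.1, 16.5]
opening: 0.214
```

```bash
python3 mv.py .503 -.1396 .1485
```

```text
t 13.22 pos [ 503.94 -140.31  176.76] rot corr deg [ 0.2   0.04 -0.15] F [-7.   3.1 16.5] T [ 0.65  1.59 -0.01] open 0.214
shift mm [ -0.9   0.7 -28.3]
```

{"name": "jog_arm", "arguments": {
  "targets": "-2.5 1.5 -3 0.2 0 0.1 -1;-2.5 1.5 -3 0.2 0 0 -1"
}}

```text
time: 13.38
eef_pos: [0.5026, -0.1395, 0.1769]
tcp_rot: [0.764, 0.645, 0.003, 0.005]
contact_force: [-0.5, -1.2, 6.7]
opening: 0.212
```

```bash
python3 mv.py .503 -.1396 .1485; python3 look.py pics/m10.png; python3 -c "
from h import *
s=read_camera('scene');a=s['pixels'][180:280,255:355];a=np.clip(255*(a/160.)**.6,0,255).astype(np.uint8)
cv2.imwrite('pics/m11.png',cv2.resize(a,None,fx=6,fy=6,interpolation=cv2.INTER_CUBIC))"
```

```text
t 13.38 pos [ 502.61 -139.5   176.89] rot corr deg [ 0.18  0.65 -0.29] F [-0.5 -1.2  6.7] T [-0.31 -0.02  0.01] open 0.212
shift mm [  0.4  -0.1 -28.4]
pos [ 502.6  -139.55  176.88] pred nose [301.37 211.91]
slope 0.06838784504213388 col@200 301.0489511766171 1.4599571741981094
```

View pics/m10.png

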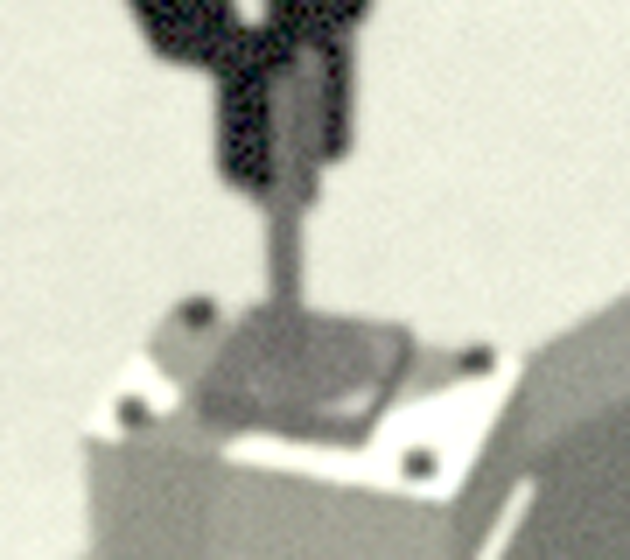

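View pics/m11.png

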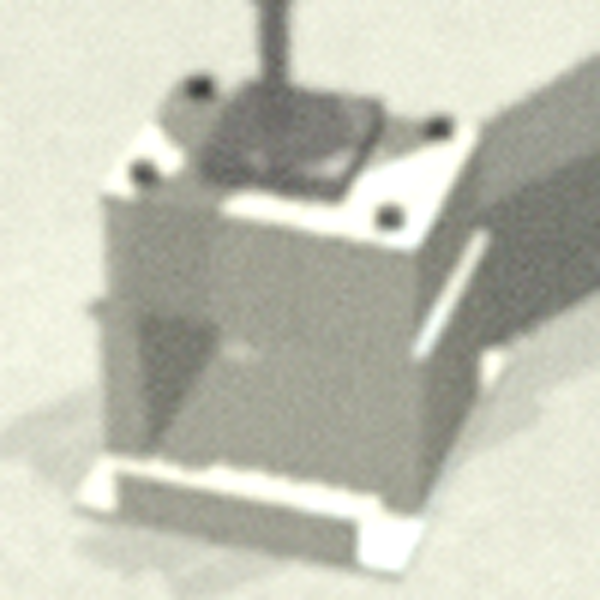

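{"name": "jog_arm", "arguments": {
  "targets": "0 0 -2 0.1 0.5 -0.2 -1;-0.5 0.3 -3 0 0 0 -1;-0.8 0.4 -3 0 0 0 -1"
}}

```text
time: 13.73
eef_pos: [0.5034, -0.1401, 0.1768]
tcp_rot: [0.766, 0.643, 0.001, 0.004]
contact_force: [-4.5, 1.4, 12.4]
opening: 0.212
```

```bash
python3 mv.py .503 -.1396 .1485
```

```text
t 13.73 pos [ 503.41 -140.13  176.78] rot corr deg [ 0.27  0.39 -0.09] F [-4.5  1.4 12.4] T [ 0.49  1.12 -0.02] open 0.212
shift mm [ -0.4   0.5 -28.3]
```

{"name": "jog_arm", "arguments": {
  "targets": "-1.5 1 -4 0.2 0.3 0 -1;-1.5 1 -4.5 0.2 0.2 0 -1;-1.5 1 -4.5 0.1 0.1 0 -1"
}}

```text
time: 13.98
eef_pos: [0.5034, -0.14, 0.1759]
tcp_rot: [0.765, 0.644, 0.001, 0.004]
contact_force: [-5.9, 2.3, 17.2]
opening: 0.211
```

```bash
python3 mv.py .503 -.1396 .1485
```

```text
t 13.98 pos [ 503.4  -140.04  175.92] rot corr deg [ 0.23  0.4  -0.16] F [-5.9  2.3 17.2] T [ 0.28  1.29 -0.03] open 0.211
shift mm [ -0.4   0.4 -27.4]
```

{"name": "jog_arm", "arguments": {
  "targets": "-2.5 1.3 -4.5 0.2 0.4 0 -1;-2 1 -4.5 0.1 0.2 0 -1;-2 1 -4.5 0.1 0.2 0 -1"
}}

```text
time: 14.23
eef_pos: [0.5031, -0.14, 0.1758]
tcp_rot: [0.765, 0.644, 0.001, 0.005]
contact_force: [-4.2, 2.1, 15.5]
opening: 0.217
```

```bash
python3 mv.py .503 -.1396 .1485
```

```text
t 14.23 pos [ 503.08 -140.02  175.84] rot corr deg [ 0.36  0.52 -0.2 ] F [-4.2  2.1 15.5] T [0.36 0.96 0.04] open 0.217
shift mm [ -0.1   0.4 -27.3]
```

{"name": "jog_arm", "arguments": {
  "targets": "-2.5 1.3 -5 0.3 0.5 -0.1 -1;-2.5 1.3 -5.2 0.2 0.3 0 -1;-2.5 1.3 -5.2 0.1 0.3 0 -1"
}}

```text
time: 14.48
eef_pos: [0.503, -0.1401, 0.1752]
tcp_rot: [0.765, 0.644, 0.001, 0.006]
contact_force: [-3.7, 1.9, 15.8]
opening: 0.211
```

```bash
python3 mv.py .503 -.1396 .1485
```

```text
t 14.48 pos [ 502.99 -140.06  175.22] rot corr deg [ 0.39  0.54 -0.13] F [-3.7  1.9 15.8] T [0.31 0.79 0.01] open 0.211
shift mm [  0.    0.5 -26.7]
```

{"name": "jog_arm", "arguments": {
  "targets": "-2.8 1.5 -6 0.3 0.5 -0.1 -1;-2.8 1.5 -6 0.2 0.3 0 -1;-2.8 1.5 -6 0.2 0.3 0 -1;-2.8 1.5 -6 0.2 0.3 0 -1"
}}

```text
time: 14.82
eef_pos: [0.5027, -0.14, 0.1732]
tcp_rot: [0.765, 0.643, 0.003, 0.007]
contact_force: [-4.6, 1.8, 17.3]
opening: 0.215
```

```bash
python3 mv.py .503 -.1396 .1485
```

```text
t 14.82 pos [ 502.7  -139.98  173.17] rot corr deg [ 0.45  0.78 -0.1 ] F [-4.6  1.8 17.3] T [0.21 0.85 0.01] open 0.215
shift mm [  0.3   0.4 -24.7]
```

{"name": "jog_arm", "arguments": {
  "targets": "-2.3 1.2 -5.5 0.7 1.5 -0.1 -1;-2.3 1.2 -5.5 0.6 1.2 0 -1;-2.3 1.2 -5.5 0.6 1 0 -1"
}}

```text
time: 15.07
eef_pos: [0.5049, -0.1409, 0.1727]
tcp_rot: [0.766, 0.643, -0.006, -0.013]
contact_force: [-4.0, 1.1, 16.4]
opening: 0.216
```

```bash
python3 mv.py .503 -.1396 .1485
```

```text
t 15.07 pos [ 504.9  -140.95  172.66] rot corr deg [-0.69 -1.49 -0.02] F [-4.   1.1 16.4] T [ 0.17  0.67 -0.  ] open 0.216
shift mm [ -1.9   1.3 -24.2]
```

{"name": "jog_arm", "arguments": {
  "targets": "-3 1.5 -5.5 -0.6 -1.2 0 -1;-3 1.5 -5.5 0 0 0 -1;-3 1.5 -5.8 0.1 0.2 0 -1"
}}

```text
time: 15.32
eef_pos: [0.5029, -0.1401, 0.171]
tcp_rot: [0.766, 0.643, 0.001, 0.005]
contact_force: [-1.6, 0.4, 16.6]
opening: 0.215
```

```bash
python3 mv.py .503 -.1396 .1485
```

```text
t 15.32 pos [ 502.95 -140.13  171.04] rot corr deg [ 0.34  0.47 -0.05] F [-1.6  0.4 16.6] T [0.16 0.53 0.03] open 0.215
shift mm [  0.1   0.5 -22.5]
```

{"name": "jog_arm", "arguments": {
  "targets": "-2.8 1.4 -6 0.3 0.5 0 -1;-2.8 1.4 -6 0.2 0.4 0 -1;-2.8 1.4 -6 0.2 0.4 0 -1;-2.8 1.4 -6 0.2 0.4 0 -1"
}}

```text
time: 15.65
eef_pos: [0.5029, -0.1402, 0.169]
tcp_rot: [0.765, 0.644, 0.001, 0.005]
contact_force: [-4.1, 1.9, 18.0]
opening: 0.212
```

```bash
python3 mv.py .503 -.1396 .1485
```

```text
t 15.65 pos [ 502.93 -140.23  169.05] rot corr deg [ 0.38  0.48 -0.11] F [-4.1  1.9 18. ] T [ 0.31  0.84 -0.04] open 0.212
shift mm [  0.1   0.6 -20.5]
```

{"name": "jog_arm", "arguments": {
  "targets": "-3 1.5 -6 0.3 0.4 0 -1;-3 1.5 -6 0.3 0.4 0 -1;-3 1.5 -6 0.2 0.4 0 -1;-3 1.5 -6 0.2 0.4 0 -1;-3 1.5 -6 0.2 0.4 0 -1;-3 1.5 -6 0.2 0.4 0 -1"
}}

```text
time: 16.15
eef_pos: [0.5027, -0.1402, 0.1675]
tcp_rot: [0.765, 0.644, 0.002, 0.007]
contact_force: [-2.9, 1.8, 18.6]
opening: 0.216
```

```bash
python3 mv.py .503 -.1396 .1485
```

```text
t 16.15 pos [ 502.68 -140.19  167.52] rot corr deg [ 0.42  0.7  -0.22] F [-2.9  1.8 18.6] T [0.29 0.75 0.02] open 0.216
shift mm [  0.3   0.6 -19. ]
```

```bash
python3 look.py pics/m12.png; python3 -c "
from h import *
s=read_camera('scene');a=s['pixels'][180:280,255:355];a=np.clip(255*(a/110.)**.6,0,255).astype(np.uint8)
cv2.imwrite('pics/m13.png',cv2.resize(a,None,fx=6,fy=6,interpolation=cv2.INTER_CUBIC))"
```

```text
pos [ 502.69 -140.2   167.52] pred nose [301.1  215.96]
slope 0.019975266096549323 col@200 299.714335447619 1.6756802357780884
```

View pics/m12.png

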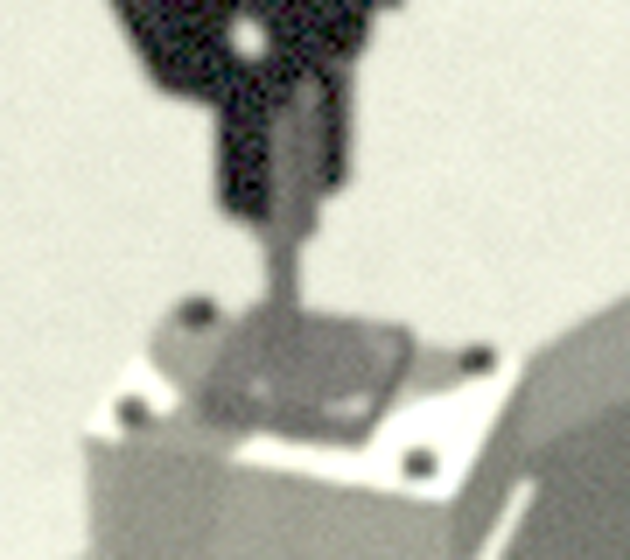

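View pics/m13.png

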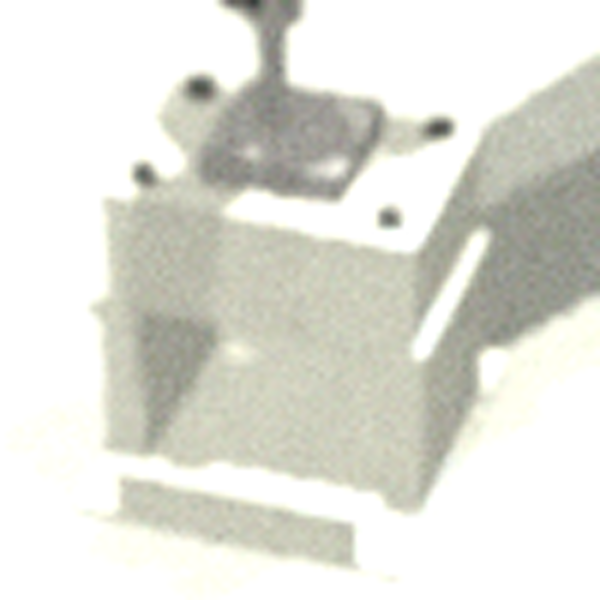

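```bash
python3 - <<'E'
from h import *
s=read_camera("scene")
for f,p in (("m8",[.5026,-.1403,.2099]),("m10",[.5026,-.1395,.1769]),("m12",[.5027,-.1402,.1675])):
    g=cv2.cvtColor(cv2.imread(f"pics/{f}.png"),cv2.COLOR_BGR2GRAY)
    pr=proj(s,np.array(p)-[0,0,.0075]); pt=proj(s,np.array(p))
    w=[(r,int((g[r*7+3,150:400]<190).sum()/7*10)/10) for r in range(int(pr[1])-150-5,int(pr[1])-150+6)]
    print(f,"head bottom pred row",pr[1]-150,"tcp",pt[1]-150,w)
E
```

```text
m8 head bottom pred row 11.192524742145906 tcp 7.433789783779332 [(6, 19.5), (7, 18.0), (8, 16.0), (9, 15.0), (10, 14.1), (11, 12.7), (12, 10.5), (13, 8.5), (14, 6.2), (15, 5.7), (16, 5.5)]
m10 head bottom pred row 27.42727611498259 tcp 23.812128308301283 [(22, 19.2), (23, 18.0), (24, 15.7), (25, 15.0), (26, 14.1), (27, 12.7), (28, 10.7), (29, 9.1), (30, 7.0), (31, 5.8), (32, 5.7)]
m12 head bottom pred row 31.86175573443373 tcp 28.286447792100205 [(26, 19.5), (27, 18.4), (28, 17.0), (29, 15.5), (30, 14.5), (31, 13.7), (32, 11.5), (33, 9.7), (34, 7.7), (35, 6.1), (36, 5.7)]
```

The drift hasn't slipped in the grip: the head bottom keeps the same offset from the fingers (about +1.8 px) in all three pictures. So the dowel is what's moving, and I'll keep pressing.

{"name": "jog_arm", "arguments": {
  "targets": "-3.2 2 -6 0.3 0.4 0.1 -1;-3.2 2 -6 0.2 0.4 0 -1;-3.2 2 -6 0.2 0.4 0 -1;-3.2 2 -6 0.2 0.4 0 -1;-3.2 2 -6 0.2 0.4 0 -1;-3.2 2 -6 0.2 0.4 0 -1"
}}

```text
time: 16.8
eef_pos: [0.5022, -0.1396, 0.1647]
tcp_rot: [0.763, 0.646, 0.002, 0.013]
contact_force: [-2.4, 0.5, 14.4]
opening: 0.211
```

```bash
python3 mv.py .503 -.1396 .1485
```

```text
t 16.8 pos [ 502.17 -139.56  164.68] rot corr deg [ 0.95  1.15 -0.48] F [-2.4  0.5 14.4] T [-0.11  0.48 -0.01] open 0.211
shift mm [  0.8  -0.  -16.2]
```

Better: lower force and a faster rate. I'll correct the tilt a little and continue.

{"name": "jog_arm", "arguments": {
  "targets": "-2.8 1.6 -6 0.6 0.8 -0.3 -1;-2.8 1.6 -6 0.4 0.5 -0.1 -1;-2.8 1.6 -6 0.4 0.5 0 -1;-2.8 1.6 -6 0.3 0.5 0 -1;-2.8 1.6 -6 0.3 0.5 0 -1"
}}

```text
time: 17.22
eef_pos: [0.503, -0.1402, 0.1634]
tcp_rot: [0.765, 0.644, 0.002, 0.005]
contact_force: [-4.5, 1.3, 20.5]
opening: 0.213
```

```bash
python3 mv.py .503 -.1396 .1485
```

```text
t 17.22 pos [ 502.96 -140.17  163.44] rot corr deg [ 0.29  0.48 -0.19] F [-4.5  1.3 20.5] T [0.21 0.94 0.03] open 0.213
shift mm [  0.    0.6 -14.9]
```

{"name": "jog_arm", "arguments": {
  "targets": "-3.5 2.2 -5 0.2 0.4 0 -1;-3.3 2 -5.5 0.2 0.3 0 -1;-3.3 2 -5.5 0.2 0.3 0 -1;-3.3 2 -5.5 0.2 0.3 0 -1;-3.3 2 -5.5 0.2 0.3 0 -1"
}}

```text
time: 17.63
eef_pos: [0.5019, -0.1397, 0.1628]
tcp_rot: [0.764, 0.645, 0.004, 0.013]
contact_force: [-1.9, -0.4, 15.2]
opening: 0.216
```

```bash
python3 mv.py .5022 -.1396 .1485
```

```text
t 17.63 pos [ 501.89 -139.67  162.78] rot corr deg [ 0.84  1.27 -0.33] F [-1.9 -0.4 15.2] T [-0.12  0.53 -0.05] open 0.216
shift mm [  0.3   0.1 -14.3]
```

{"name": "jog_arm", "arguments": {
  "targets": "-3 1.7 -6.2 0.4 0.6 -0.1 -1;-3.1 1.8 -6.2 0.3 0.4 0 -1;-3.2 1.9 -6.2 0.2 0.4 0 -1;-3.2 1.9 -6.2 0.2 0.4 0 -1;-3.2 1.9 -6.2 0.2 0.4 0 -1;-3.2 1.9 -6.2 0.2 0.4 0 -1"
}}

```text
time: 18.13
eef_pos: [0.5017, -0.1397, 0.1575]
tcp_rot: [0.764, 0.645, 0.004, 0.016]
contact_force: [-1.9, 0.6, 15.4]
opening: 0.214
```

```bash
python3 mv.py .5022 -.1396 .1485
```

```text
t 18.13 pos [ 501.66 -139.66  157.55] rot corr deg [ 1.1   1.48 -0.37] F [-1.9  0.6 15.4] T [-0.02  0.52  0.05] open 0.214
shift mm [ 0.5  0.1 -9. ]
```

{"name": "jog_arm", "arguments": {
  "targets": "-2.8 1.5 -6 0.6 0.9 -0.3 -1;-3 1.7 -6 0.3 0.5 0 -1;-3 1.8 -6 0.3 0.5 0 -1"
}}

```text
time: 18.38
eef_pos: [0.5015, -0.1393, 0.152]
tcp_rot: [0.765, 0.643, 0.002, 0.01]
contact_force: [0.5, 0.6, -1.7]
opening: 0.219
```

```bash
python3 mv.py .5022 -.1396 .1485
```

```text
t 18.38 pos [ 501.46 -139.33  151.97] rot corr deg [ 0.68  0.93 -0.11] F [ 0.5  0.6 -1.7] T [ 0.04 -0.02  0.03] open 0.219
shift mm [ 0.7 -0.3 -3.5]
```

Force has dropped to zero, so the dowel looks free. I'll go the last bit to 66 mm for certainty, then look.

{"name": "jog_arm", "arguments": {
  "targets": "0.5 0 -1.5 0.5 0.7 0 -1;0 0 -1.5 0 0 0 -1;0 0 0 0 0 0 -1"
}}

```text
time: 18.63
eef_pos: [0.5016, -0.139, 0.147]
tcp_rot: [0.766, 0.643, 0.0, 0.001]
contact_force: [-0.4, 0.6, -2.2]
opening: 0.216
```

```bash
python3 mv.py .5022 -.1396 .1485; python3 -c "
from h import *
s=read_camera('scene');print([(r['uv'],r['p']) for r in mark_of('dowel',s)]);a=s['pixels'][180:280,255:355];a=np.clip(255*(a/110.)**.6,0,255).astype(np.uint8)
cv2.imwrite('pics/m14.png',cv2.resize(a,None,fx=6,fy=6,interpolation=cv2.INTER_CUBIC))"
```

```text
t 18.63 pos [ 501.58 -139.04  147.  ] rot corr deg [ 0.09  0.15 -0.09] F [-0.4  0.6 -2.2] T [ 0.04 -0.01  0.01] open 0.216
shift mm [ 0.6 -0.6  1.5]
[([309.0, 253.0], 0.76)]
```

View pics/m14.png

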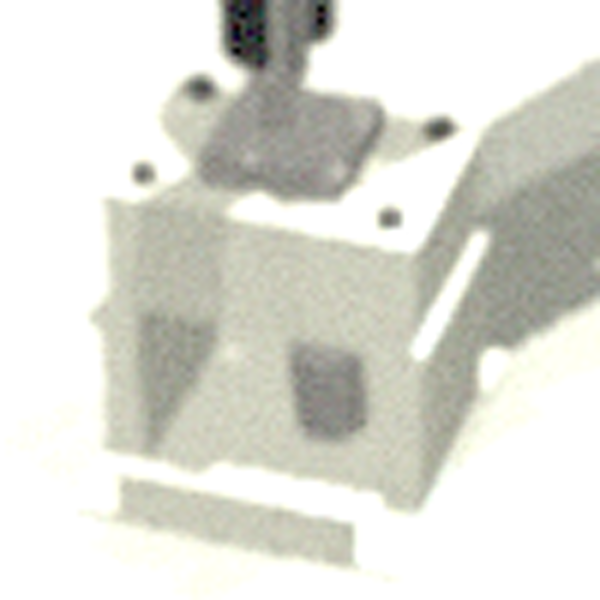

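The dowel now stands in the tray at crop (328,390), network position (309,253). I'll withdraw the drift straight up.

{"name": "jog_arm", "arguments": {
  "targets": "0 0 6 0 0 0 -1;0 0 8 0 0 0 -1;0 0 8 0 0 0 -1;0 0 0 0 0 0 -1"
}}

```text
time: 19.07
eef_pos: [0.5021, -0.1393, 0.1697]
tcp_rot: [0.766, 0.643, 0.001, 0.002]
contact_force: [0.8, 0.3, -1.1]
opening: 0.215
```

```bash
python3 mv.py .5025 -.1396 .24
```

```text
t 19.07 pos [ 502.05 -139.3   169.75] rot corr deg [ 0.13  0.25 -0.08] F [ 0.8  0.3 -1.1] T [-0.02  0.01  0.01] open 0.215
shift mm [ 0.4 -0.3 70.3]
```

{"name": "jog_arm", "arguments": {
  "targets": "0.2 0 8 0.1 0.2 0 -1;0 0 10 0 0 0 -1;0 0 10 0 0 0 -1;0 0 10 0 0 0 -1;0 0 0 0 0 0 -1"
}}

```text
time: 19.48
eef_pos: [0.5024, -0.1393, 0.2136]
tcp_rot: [0.766, 0.643, 0.0, 0.001]
contact_force: [0.7, -0.2, -1.4]
opening: 0.217
```

```bash
python3 mv.py .5025 -.1396 .24
```

```text
t 19.48 pos [ 502.35 -139.27  213.62] rot corr deg [ 0.07  0.12 -0.09] F [ 0.7 -0.2 -1.4] T [-0.01 -0.03 -0.  ] open 0.217
shift mm [ 0.1 -0.3 26.4]
```

Clear of the plate. I'll raise it further and carry it back over the stand.

{"name": "jog_arm", "arguments": {
  "targets": "0 0 15 0 0 0 -1;0 0 20 0 0 0 -1;0 0 10 0 0 0 -1;2 15 0 0 0 0 -1;3 20 0 0 0 0 -1;3 20 0 0 0 0 -1;3 20 0 0 0 0 -1;3 20 0 0 0 0 -1;3 20 0 0 0 0 -1;3 20 0 0 0 0 -1"
}}

```text
time: 20.32
eef_pos: [0.5197, -0.0018, 0.2633]
tcp_rot: [0.768, 0.64, -0.001, -0.0]
contact_force: [-0.5, -0.8, -1.7]
opening: 0.211
```

```bash
python3 mv.py .546 .1463 .245
```

```text
t 20.32 pos [519.7   -1.76 263.25] rot corr deg [ 0.08 -0.14  0.35] F [-0.5 -0.8 -1.7] T [-0.01  0.02  0.01] open 0.211
shift mm [ 26.3 148.1 -18.3]
```

{"name": "jog_arm", "arguments": {
  "targets": "3.5 21 0 0 0 0 -1;3.5 21 0 0 0 0 -1;3.5 21 0 0 0 0 -1;3.5 20 0 0 0 0 -1;3.5 20 0 0 0 0 -1;3.5 20 0 0 0 0 -1;3 10 0 0 0 0 -1;0 0 0 0 0 0 -1"
}}

```text
time: 20.98
eef_pos: [0.5412, 0.1414, 0.2618]
tcp_rot: [0.767, 0.642, -0.004, -0.003]
contact_force: [-1.0, 0.5, -1.3]
opening: 0.211
```

```bash
python3 mv.py .546 .1463 .245
```

```text
t 20.98 pos [541.18 141.44 261.77] rot corr deg [ 0.02 -0.59  0.11] F [-1.   0.5 -1.3] T [-0.03  0.01  0.03] open 0.211
shift mm [  4.8   4.9 -16.8]
```

{"name": "jog_arm", "arguments": {
  "targets": "4 4.5 -10 0 -0.6 0.1 -1;0.5 0.5 -15 0 0 0 -1;0 0 -15 0 0 0 -1;0 0 -15 0 0 0 -1;0 0 -8 0 0 0 -1;0 0 0 0 0 0 -1"
}}

```text
time: 21.48
eef_pos: [0.5458, 0.1426, 0.1975]
tcp_rot: [0.766, 0.643, -0.001, 0.002]
contact_force: [-0.3, -0.5, -1.5]
opening: 0.212
```

```bash
python3 mv.py .546 .1463 .18
```

```text
t 21.48 pos [545.75 142.64 197.5 ] rot corr deg [ 0.25  0.04 -0.  ] F [-0.3 -0.5 -1.5] T [0.03 0.01 0.02] open 0.212
shift mm [  0.2   3.7 -17.5]
```

{"name": "jog_arm", "arguments": {
  "targets": "0.2 3.5 -5 0.2 0 0 -1;0 0.5 -5 0 0 0 -1;0 0 0 0 0 0 -1"
}}

```text
time: 21.73
eef_pos: [0.5465, 0.1455, 0.1878]
tcp_rot: [0.767, 0.642, 0.0, 0.001]
contact_force: [-0.6, 0.7, -1.8]
opening: 0.215
```

```bash
python3 mv.py .546 .1463 .18; python3 - <<'E'
from h import *
s=read_camera("scene");t=read_camera("top")
a=s["pixels"][180:320,400:540]
a=np.clip(255*(a/90.)**.6,0,255).astype(np.uint8)
cv2.imwrite("pics/m15.png",cv2.resize(a,None,fx=4,fy=4,interpolation=cv2.INTER_CUBIC))
print(proj(s,[.546,.1463,.09]))
E
```

```text
t 21.73 pos [546.47 145.48 187.77] rot corr deg [0.06 0.08 0.1 ] F [-0.6  0.7 -1.8] T [0.07 0.   0.01] open 0.215
shift mm [-0.5  0.8 -7.8]
(np.float64(446.36549498941514), np.float64(264.79655876644637))
```

View pics/m15.png

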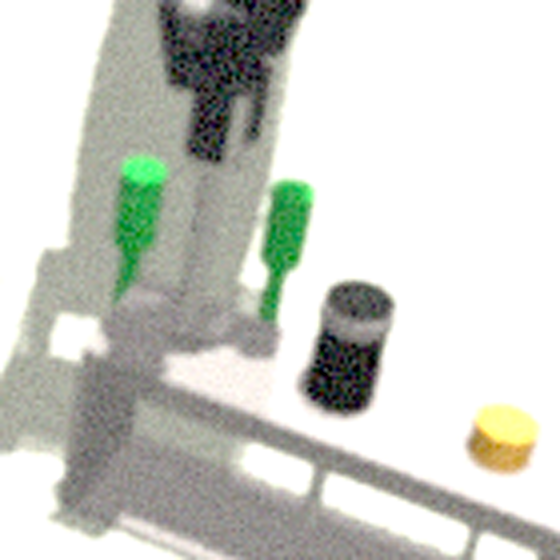

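{"name": "jog_arm", "arguments": {
  "targets": "-0.5 0.7 -4 0 0 0 -1;0 0 -4 0 0 0 -1;0 0 -3 0 0 0 -1;0 0 0 0 0 0 -1"
}}

```text
time: 22.17
eef_pos: [0.5477, 0.1466, 0.1791]
tcp_rot: [0.766, 0.642, 0.003, 0.003]
contact_force: [-0.3, 0.5, -1.9]
opening: 0.216
```

```bash
python3 mv.py .546 .1463 .165
```

```text
t 22.17 pos [547.68 146.63 179.15] rot corr deg [0.04 0.41 0.07] F [-0.3  0.5 -1.9] T [-0.07  0.02 -0.03] open 0.216
shift mm [ -1.7  -0.3 -14.1]
```

{"name": "jog_arm", "arguments": {
  "targets": "-1.7 -0.3 0 0 0.4 0 -1;-0.5 -0.1 -3 0 0 0 -1;-0.6 -0.2 -3 0 0.1 0 -1;-0.6 -0.2 -3 0 0.1 0 -1;0 0 0 0 0 0 -1"
}}

```text
time: 22.58
eef_pos: [0.5439, 0.1459, 0.1693]
tcp_rot: [0.766, 0.642, -0.002, -0.001]
contact_force: [-0.4, 0.1, -1.0]
opening: 0.218
```

```bash
python3 mv.py .546 .1463 .155
```

```text
t 22.58 pos [543.95 145.87 169.31] rot corr deg [ 0.04 -0.24  0.05] F [-0.4  0.1 -1. ] T [-0.01  0.02 -0.01] open 0.218
shift mm [  2.1   0.4 -14.3]
```

{"name": "jog_arm", "arguments": {
  "targets": "1.8 0.4 0 0 -0.2 0 -1;0 0 0 0 0 0 -1"
}}

```text
time: 22.75
eef_pos: [0.5457, 0.1462, 0.1689]
tcp_rot: [0.766, 0.642, -0.001, -0.0]
contact_force: [-0.6, -0.3, -1.2]
opening: 0.216
```

{"name": "jog_arm", "arguments": {
  "targets": "0 0 -2 0 0 0 -1;0 0 -2 0 0 0 -1;0 0 -2 0 0 0 -1;0 0 -2 0 0 0 -1;0 0 0 0 0 0 -1"
}}

```text
time: 23.17
eef_pos: [0.5457, 0.1464, 0.1604]
tcp_rot: [0.766, 0.642, -0.001, -0.0]
contact_force: [-0.0, 0.1, -2.7]
opening: 0.215
```

```bash
python3 mv.py .546 .1463 .155
```

```text
t 23.17 pos [545.67 146.37 160.37] rot corr deg [ 0.03 -0.08  0.05] F [-0.   0.1 -2.7] T [ 0.01 -0.03  0.05] open 0.215
shift mm [ 0.3 -0.1 -5.4]
```

{"name": "jog_arm", "arguments": {
  "targets": "0 0 -3 0 0 0 -1;0 0 -3 0 0 0 -1;0 0 -3 0 0 0 -1;0 0 -3 0 0 0 -1;0 0 -3 0 0 0 -1;0 0 -3 0 0 0 -1;0 0 -3 0 0 0 -1;0 0 0 0 0 0 -1"
}}

```text
time: 23.83
eef_pos: [0.5455, 0.1463, 0.1367]
tcp_rot: [0.766, 0.642, -0.001, -0.0]
contact_force: [0.3, 0.5, -1.4]
opening: 0.213
```

```bash
python3 mv.py .546 .1463 .098
```

```text
t 23.83 pos [545.46 146.29 136.69] rot corr deg [ 0.04 -0.11  0.06] F [ 0.3  0.5 -1.4] T [ 0.02 -0.04 -0.06] open 0.213
shift mm [  0.5   0.  -38.7]
```

{"name": "jog_arm", "arguments": {
  "targets": "0.3 0 -3 0 0 0 -1;0 0 -3 0 0 0 -1;0 0 -3 0 0 0 -1;0 0 -3 0 0 0 -1;0 0 -3 0 0 0 -1;0 0 -3 0 0 0 -1;0 0 -3 0 0 0 -1;0 0 -3 0 0 0 -1;0 0 -3 0 0 0 -1;0 0 0 0 0 0 -1"
}}

```text
time: 24.67
eef_pos: [0.5455, 0.1464, 0.1067]
tcp_rot: [0.766, 0.642, -0.001, -0.001]
contact_force: [0.2, -0.1, -1.1]
opening: 0.215
```

```bash
python3 mv.py .546 .1463 .098
```

```text
t 24.67 pos [545.54 146.39 106.68] rot corr deg [ 0.03 -0.15  0.05] F [ 0.2 -0.1 -1.1] T [-0.    0.   -0.06] open 0.215
shift mm [ 0.5 -0.1 -8.7]
```

{"name": "jog_arm", "arguments": {
  "targets": "0.2 0 -2 0 0 0 -1;0 0 -2 0 0 0 -1;0 0 -2 0 0 0 -1;0 0 0 0 0 0 -1"
}}

```text
time: 25.0
eef_pos: [0.5458, 0.1464, 0.1001]
tcp_rot: [0.766, 0.642, -0.001, -0.001]
contact_force: [0.9, 0.5, -2.4]
opening: 0.218
```

{"name": "jog_arm", "arguments": {
  "targets": "0 0 -1 0 0 0 -1;0 0 -1 0 0 0 -1;0 0 -0.5 0 0 0 -1"
}}

```text
time: 25.25
eef_pos: [0.5459, 0.1465, 0.0977]
tcp_rot: [0.766, 0.642, -0.001, -0.001]
contact_force: [0.2, 0.6, -1.3]
opening: 0.213
```

{"name": "jog_arm", "arguments": {
  "targets": "0 0 -0.7 0 0 0 -1;0 0 -0.5 0 0 0 -1"
}}

```text
time: 25.42
eef_pos: [0.546, 0.1464, 0.0975]
tcp_rot: [0.766, 0.642, -0.001, -0.001]
contact_force: [-2.8, -0.0, 2.2]
opening: 0.214
```

Seated: there is upward contact at 97.5 mm, the same height as when I picked it up. Opening the gripper.

{"name": "jog_arm", "arguments": {
  "targets": "0 0 0 0 0 0 -0.2;0 0 0 0 0 0 0.3;0 0 0 0 0 0 1;0 0 0 0 0 0 1;0 0 0 0 0 0 1;0 0 0 0 0 0 1;0 0 0 0 0 0 1"
}}

```text
time: 26.0
eef_pos: [0.5486, 0.1465, 0.0991]
tcp_rot: [0.766, 0.642, 0.002, 0.001]
contact_force: [-0.7, -0.6, 0.3]
opening: 0.997
```

```bash
python3 mv.py .546 .1463 .2
```

```text
t 26.0 pos [548.56 146.47  99.06] rot corr deg [0.01 0.24 0.06] F [-0.7 -0.6  0.3] T [0.02 0.04 0.04] open 0.997
shift mm [ -2.6  -0.2 100.9]
```

{"name": "jog_arm", "arguments": {
  "targets": "0 0 10 0 0 0 1;0 0 15 0 0 0 1;0 0 20 0 0 0 1;0 0 20 0 0 0 1;0 0 20 0 0 0 1;0 0 20 0 0 0 1;0 0 20 0 0 0 1;0 0 20 0 0 0 1;0 0 0 0 0 0 1"
}}

```text
time: 26.75
eef_pos: [0.5461, 0.1463, 0.2543]
tcp_rot: [0.766, 0.642, 0.001, 0.001]
contact_force: [0.9, 0.3, 0.5]
opening: 1.0
```

{"name": "jog_arm", "arguments": {
  "targets": "-7 28 0 0 0 0 1;-7 28 0 0 0 0 1;-7 28 0 0 0 0 1;-7 28 0 0 0 0 1;-7 28 0 0 0 0 1;-7 28 0 0 0 0 1;-7 28 0 0 0 0 1;-7 28 0 0 0 0 1;-7 28 0 0 0 0 1;0 0 0 0 0 0 1"
}}

```text
time: 27.58
eef_pos: [0.4782, 0.4061, 0.2527]
tcp_rot: [0.769, 0.64, 0.001, 0.002]
contact_force: [-1.5, -0.7, 0.1]
opening: 1.001
```

```bash
python3 mv.py; python3 - <<'E'
from h import *
s=read_camera("scene");t=read_camera("top")
cv2.imwrite("pics/f_s.png",s["pixels"]);cv2.imwrite("pics/f_t.png",t["pixels"])
a=t["pixels"][200:310,110:260]; cv2.imwrite("pics/f_t2.png",cv2.resize(a,None,fx=5,fy=5,interpolation=cv2.INTER_CUBIC))
a=s["pixels"][180:350,260:560]; a=np.clip(255*(a/140.)**.7,0,255).astype(np.uint8);cv2.imwrite("pics/f_s2.png",cv2.resize(a,None,fx=2.6,fy=2.6,interpolation=cv2.INTER_CUBIC))
E
```

```text
t 27.58 pos [478.25 406.1  252.71] rot corr deg [0.1  0.26 0.45] F [-1.5 -0.7  0.1] T [-0.03 -0.04  0.01] open 1.001
```

View pics/f_s2.png

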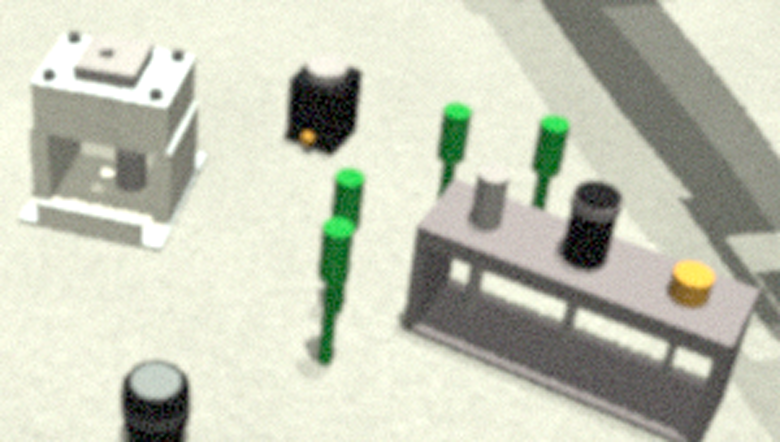

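View pics/f_t.png

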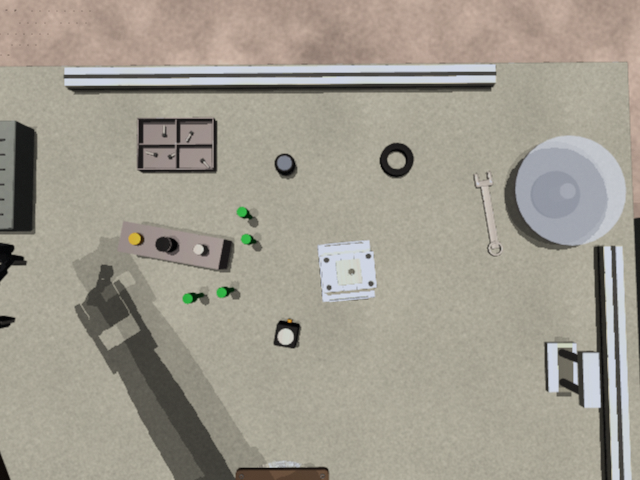

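The drift is upright in its hole at scene crop (490,200) and top (200,250), and the dowel stands in the tray at crop (131,170). Everything else is where it was, and the arm is clear. Handing in.

```bash
python3 -c "
from plant import *
print(sign_off())"
```

```text
the job is handed in; nothing more can be done
None
```

The dowel is out of the block and in the tray, and the drift is back upright in its own stand hole. I handed the job in at about 27.6 s on the robot's clock, against the 72 s limit.

- **Into the guide plate:** I took the grey drift by its head and lowered it over the guide hole I had measured in the pictures. The nose went into the hole without touching the plate.
- **Pressing:** I pressed in small steps with a net push mostly between 12 and 20 N, and the drift did not slip in the grip. When pressing, the shank leaned on the hole wall with up to about 7 N of side force, so I corrected sideways as it went down.
- **Peak force:** The highest reading was 20.5 N upward at the wrist. Allowing for the drift's weight and side load, that is about 23 N against the 25 N limit. I only read the force at the end of each move, so a brief higher value between readings could have been missed.
- **Dowel release:** The force fell to zero with the nose at about 70 mm. I went on to about 65 mm (the text calls for 66), and the picture showed the dowel standing in the tray.
- **Drift back in the stand:** It seated at the same height I picked it up from, 97.5 mm at the tool.
- **Last pictures:** The driver, scriber, green look-alikes and other parts appeared unmoved. The arm was clear of everything with the gripper open.

The two cameras disagreed by 3 to 6 mm in x, so I used a value between them; neither the grasp nor the hole entry showed a problem from it.

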